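Open the parts washer and stow its lid

TASK

Stop the small parts washer with a firm press of its red key, then open it: tip the loose lid up by the lip that overhangs the front until it leans on the wire rest behind the tank, and let go of it there. Then take the leaning lid by its top edge, lift it off and stand it upright in the prongs of the wooden stand, rear edge down, and let go. Do not drop the lid and leave the other things on the bench where they are.

Things in the scene. Friction and masses are not known exactly. Their poses are not given: they have to be found in the camera images.
- washer: Parts washer, fixed to the bench: grey open tank with steel rim, blue console on its right (-y). Origin: centre of the tank, on the bench; x from its front to its rear, y to its left, z up. Tank x -70 to +80, y -75 to +75 mm, rim 105 mm high; opening x -58 to +35, y -63 to +63 mm; behind it a rim strip to x = 52 mm, then a gutter 4 mm lower to x = 80 mm. Console y -74 to -136 mm, top 97 mm high.
- stop_key: Red square membrane key with a small white square, 36 x 36 mm, on top of the console near its front. Origin: centre of its underside; its face is 4 mm above that. z up. It gives 1.5 mm, fully down at 5 N; a press counts from 3 N on for 0.1 s.
- lid: Loose steel lid, 0.2-0.4 kg: plate 155 mm long (x), 140 wide (y), 6 thick, black ribs 8 mm deep below. Origin: centre of the plate's underside; x to its rear edge, z out of its upper face. It lies on the rim by weight alone, its front 25 mm overhanging the tank's front wall, free below. Tipped, its rear edge sinks into the gutter and it turns on it; past upright it leans on the wire rest and stays.
- lid_front (a point): Middle of the lid's front edge, at half thickness (3 mm above the underside), at lid x = -77.5 mm. The edge is a round steel bead, 10 mm thick and 140 mm long: the lip to tip it by and, when it leans, the top edge to take it by.
- lid_rear (a point): Middle of the lid's rear edge, at half thickness, 155 mm from the front edge.
- gutter (a point): Point on the floor of the steel gutter along the tank's rear, 101 mm above the bench, in the middle of the line where the lid's rear edge comes to stand when the lid is tipped up; closed, the lid's rear edge lies just above it. The gutter's front step, 10 mm ahead of this point, keeps the edge from sliding forward.
- rest_top (a point): Middle of the wire rest's top bar, 188 mm above the bench. The rest is a loop of 6 mm rod, 90 mm wide, rising 13 mm behind the closed lid's rear edge and leaning 12 degrees to the rear; the open lid leans on it 12 to 22 degrees past upright, upper face to the rear, bead on top.
- stand: Lid stand, fixed to the bench: plywood base 90 x 120 x 10 mm with two V pairs of steel prongs with black tips, 78 mm high. Origin: centre of its underside, z up. The slot between the prongs runs along y, with the pairs at y -38 and +38 mm; its clear width along x is 16 mm at the base and 33 mm at the tips.
- slot (a point): Floor of the stand's slot: centre of the base's upper face, 10 mm above the bench.
- box: Bystander: small closed grey screw box, 62 x 102 x 34 mm.
- keys: Bystander: hex keys in an orange holder, 118 x 60 x 28 mm.
- tape: Bystander: yellow tape measure, 34 x 127 x 60 mm.
- driver: Bystander: amber screwdriver, 224 mm long.
- red_tape: Bystander: round red pocket tape, 70 mm wide, 30 mm high.
Mind the look-alikes: they are no part of the job. There is more than one size of the stand; the one meant has the size given above.

How it is judged:
On the way, in this order (a step that is already met when the one before it is completed fails the run):
1. the red key is pressed with at least 3 N, with the lid still on the tank (contact force between stop_key and the fingers above 3 N and angle between lid's own z axis and vertical below 0.15 rad), for 0.1 s.
2. the lid is tipped up past upright and leans on the wire rest with its rear edge in the gutter, let go (angle between lid's own z axis and vertical above 1.6 rad and distance between lid_rear and gutter below 0.03 m and contact force between lid and washer above 0.3 N and contact force between lid and the arm below 0.1 N and contact force between lid and the fingers below 0.1 N and linear speed of lid below 0.03 m/s), for 0.2 s.
At the end, for the whole second after the job is handed in: The lid stands at rest between the prongs of the stand, within 20 degrees of upright, its rear edge down on the base (within 12 mm), within 20 mm across and 35 mm along the slot of its centre, and is let go (angle between lid's own z axis and vertical between 1.22 and 1.92 rad and z of lid_rear in the frame of slot below 0.012 m and x of lid_rear in the frame of slot between -0.02 and 0.02 m and y of lid_rear in the frame of slot between -0.035 and 0.035 m and height (world z) of lid_front above 0.13 m and linear speed of lid below 0.03 m/s); the robot touches nothing.
It fails at once if the lid is dropped or thrown (faster than 1.5 m/s) (linear speed of lid above 1.5 m/s).
It fails at once if a bystander is moved by more than 30 mm (distance of any of box, keys, tape, driver, red_tape from where it was at the start of the episode above 0.03 m).
It also fails if it takes over 61 s, if anything falls off the work surface, if the arm or the gripper's body presses on something with over 40 N, if the wrist force passes 120 N, or if a joint passes its speed limit or range.

ROBOT

A 7-joint arm with a two-finger parallel gripper is mounted at the origin on a cart in front of the work surface, level with it; the furniture and walls round the work are solid. World frame = base frame: x ahead of the robot, y to its left, z up, the work surface at z = 0. Lengths are in m, angles in rad, forces in N, time in s.
With the tool pointing down it reaches from about 0.4 to 0.85 m from the base axis. Payload 10.4 kg.
Tool frame: the origin (TCP) lies at the very end of the fingers, on their centre line; the grasp point (between the pads) lies r.pinch_z behind it (r.pinch_z is the distance from the TCP to the grasp point, in m); z points along the fingers, x is the direction in which the jaws open and shut, and the axes are right-handed (so a half turn about z gives the same grasp; the last joint's range is limited). The gripper opens to 87 mm and grips with 3 to 60 N. Pads are 19 mm wide; open, the fingers measure 117 mm over their backs; the gripper's body (75 mm by 190 mm) begins 51 mm behind the grasp point.
Start: joints at [-1.326, 0.332, -0.065, 1.46, 0.022, 1.35, -0.088], TCP at [0.165, 0.603, 0.223] pointing down, gripper open.
Joint ranges: [-2.6, 2.6], [-0.5, 2.12], [-1.47, 1.34], [0.16, 2.42], [-1.27, 4.41], [0.06, 2.06], [-2.6, 2.6]. Speed limits (rad/s): [2.22, 2.22, 2.79, 2.79, 3.14, 3.14, 3.14].

INTERFACE

Orientations are given as a unit quaternion [x, y, z, w].
In Python, from bench import r gives the robot as it stands.
- The arm moves only by the tool carry_out, never from a script. Its argument "increments" is text: rows parted by semicolons, each of 7 numbers parted by spaces: the turn, a rotation vector about the tool's x, y, z in degrees, then the shift along the tool's x, y, z in m, then the finger opening in m, from 0 to 0.087. A call has exactly 5 rows; each row is the pose to reach, as a shift and turn from the pose measured when the call began, along the tool's axes at that moment; what a row does not reach only later rows make up. A row lasts 1/8 s, in which the tool goes at most 62.5 mm and 10.7 degrees, less where a joint would pass 70% of its speed; a pose out of reach is approached as far as the arm can. A call with a gripper value outside its range is refused whole. The fingers move at their own pace and stop on an object; "squeeze" is the grip in N (left out, the last holds). Time passes only in rows, so rows that repeat a pose let the fingers close, or fill a call up. It gives the time, the measured TCP pose, the force and the opening at its end, in the units of the state.
- r.read_state(): the state, without advancing time (a new reading comes with each control period).
- r.camera(name): name is "scene" or "top" or "wrist"; returns (picture, depth): 384x512x3 uint8, blue, green, red; 384x512 float32, m along the optical axis (not along the pixel's ray), 0 where there is no reading.
- r.camera_model(name): a dict with "K" (3x3 intrinsics, pixels), "extrinsics" (4x4, takes a point from camera to world coordinates). Camera axes: x right, y down, z forward; pixel columns grow to the right and rows downward; lengths in m; the calibration is good to about 2 mm. The wrist camera is an equidistant fisheye: a pixel r from the principal point sees the ray r / f radians off the axis. A picture is of the moment at which its call begins: read the wrist's pose just before it. camera_model takes no time and is no camera call; for the wrist camera it gives the pose at the moment of the call.
- r.close_job(): hands the job in, once; it reports no verdict.
The state is a dict: "time": time; "joint_positions": joint angles; "joint_vel": joint speeds; "joint_torque": joint torques, N m; "ee_pos": TCP position; "eef_rot": TCP orientation; "ft_force": force on the tool from outside, world axes, zero at the start; "torque": the same for the moment, N m; "width": finger opening in m.
Only numpy, scipy, OpenCV 4.12 (cv2) and the standard library are available. Lean on these libraries where they do the work, as an engineer would, in place of code of your own. Each camera call takes 0.05 s, during which the arm holds its last target.

## Working session

There is one attempt and no reset: what is moved stays moved. The work goes in short steps, Python scripts to look and compute and a tool call to move; the robot and the scene stay as the last step left them, time stands still between calls to the robot, and variables do not carry over. Pictures are saved under pics/ and viewed, and the job is handed in when it is done.

Besides the shell and the picture viewer there is one more tool, called after "Emit:" by a JSON object that holds its "method" and its "body". carry_out: Moves the arm, as the interface text tells. Its arguments: {"type":"object","properties":{"increments":{"type":"string"},"squeeze":{"type":"number"}},"required":["increments"]}

```bash
ls; mkdir -p pics; python3 - <<'E'
from bench import r
import cv2,numpy as np
print(r.read_state(), r.pinch_z)
for n in ["scene","top","wrist"]:
    im,d=r.camera(n); cv2.imwrite(f"pics/{n}0.png",im); np.save(f"pics/{n}0.npy",d)
    m=r.camera_model(n); print(n,np.round(m["K"],1).tolist(),np.round(m["extrinsics"],3).tolist())
E
```

```text
pics
{'time': 0.0, 'joint_positions': array([-1.32560048,  0.33286352, -0.06469039,  1.46094648,  0.02160381,
        1.34990479, -0.08852948]), 'joint_vel': array([-0.00015297,  0.00034694, -0.00082402, -0.0005957 , -0.00081539,
       -0.0009233 , -0.00045824]), 'joint_torque': array([-5.01090744e-04, -6.23260260e+01,  2.41011410e-02, -3.89901066e+01,
       -6.14614505e-02,  3.98683024e-02,  1.46172792e-04]), 'ee_pos': array([0.16528833, 0.60234132, 0.22175667]), 'eef_rot': array([ 7.95179818e-01,  6.06373274e-01, -5.44041820e-04,  4.61288147e-04]), 'ft_force': array([ 0.73359107, -0.638436  , -0.08521374]), 'torque': array([ 0.00213634, -0.02549048, -0.04966722]), 'width': 0.08734933034510872} 0.0187
scene [[382.3, 0.0, 251.4], [0.0, 382.3, 198.6], [0.0, 0.0, 1.0]] [[0.871, -0.239, 0.428, 0.115], [-0.49, -0.444, 0.75, -0.8], [0.011, -0.863, -0.505, 0.712], [0.0, 0.0, 0.0, 1.0]]
top [[448.6, 0.0, 259.9], [0.0, 448.6, 189.5], [0.0, 0.0, 1.0]] [[-0.007, -0.992, 0.123, 0.428], [-1.0, 0.004, -0.023, 0.044], [0.022, -0.124, -0.992, 1.409], [0.0, 0.0, 0.0, 1.0]]
wrist [[297.3, 0.0, 254.3], [0.0, 297.3, 192.4], [0.0, 0.0, 1.0]] [[0.264, 0.932, 0.249, 0.098], [0.964, -0.255, -0.069, 0.622], [-0.001, 0.258, -0.966, 0.385], [0.0, 0.0, 0.0, 1.0]]
```

View pics/scene0.png

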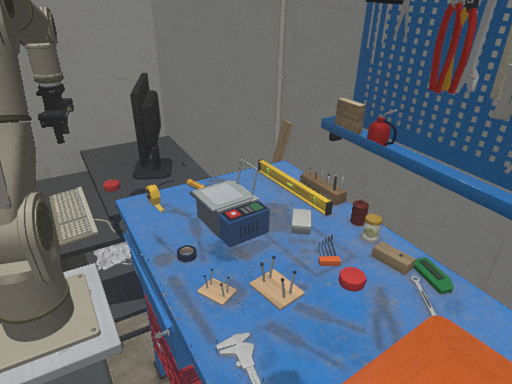

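View pics/top0.png

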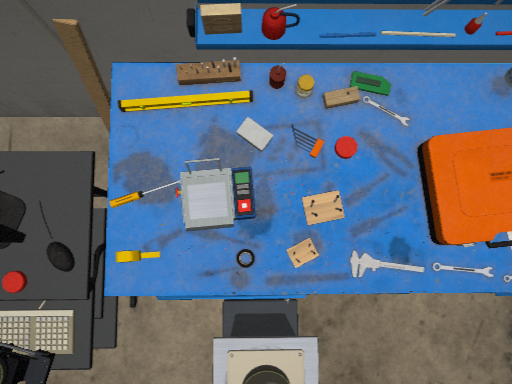

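The top view shows the washer at about (207,197) px with the red key at (244,205). There is a larger stand at (323,207) and a smaller look-alike at (302,252). Next I'll measure them.

```bash
cat > h.py <<'E'
import numpy as np,cv2
from bench import r
def cloud(n,d):
    m=r.camera_model(n);K=m["K"];E=np.array(m["extrinsics"])
    v,u=np.mgrid[:384,:512]
    P=np.stack([(u-K[0][2])/K[0][0]*d,(v-K[1][2])/K[1][1]*d,d],-1)
    W=P@E[:3,:3].T+E[:3,3]; W[d<=0]=np.nan
    return W
def proj(n,p):
    m=r.camera_model(n);K=np.array(m["K"]);E=np.array(m["extrinsics"])
    q=(np.atleast_2d(p)-E[:3,3])@E[:3,:3]; q=q@K.T
    return q[:,:2]/q[:,2:]
E
python3 - <<'E'
from h import *
im=cv2.imread("pics/top0.png")
a=cv2.resize(im[150:240,170:265],None,fx=8,fy=8,interpolation=cv2.INTER_CUBIC)[:600];cv2.imwrite("pics/t1.png",a)
b=cv2.resize(im[180:275,275:355],None,fx=6,fy=6,interpolation=cv2.INTER_CUBIC);cv2.imwrite("pics/t2.png",b)
sc=cv2.imread("pics/scene0.png")
cv2.imwrite("pics/s1.png",cv2.resize(sc[150:310,180:310],None,fx=3.7,fy=3.7,interpolation=cv2.INTER_CUBIC))
W=cloud("top",np.load("pics/top0.npy"))
hsv=cv2.cvtColor(im,cv2.COLOR_BGR2HSV)
red=((hsv[...,0]<8)|(hsv[...,0]>172))&(hsv[...,1]>150)&(hsv[...,2]>80)
n,l,s,c=cv2.connectedComponentsWithStats(red.astype(np.uint8))
for i in range(1,n):
    if s[i,4]>10: print(s[i],c[i],np.nanmedian(W[l==i],0).round(4))
for (u,v) in [(207,195),(190,180),(225,180),(190,215),(222,215),(208,218),(208,222),(323,207),(150,150)]: print(u,v,W[v,u].round(4))
E
```

```text
[262   7  24  32 540] [273.01111111  22.75925926] [ 0.9914 -0.0171  0.3255]
[466  18  15  15 122] [472.23770492  26.        ] [ 0.9999 -0.5465  0.2977]
[496  32  16   3  46] [503.82608696  33.02173913] [ 0.9924 -0.6455  0.2735]
[270  66  16  15 164] [277.37804878  73.6402439 ] [ 0.9559 -0.0426  0.0735]
[335 136  22  22 374] [345.59625668 146.81283422] [ 0.7337 -0.2596  0.03  ]
[176 188   2   9  13] [176.53846154 191.38461538] [0.5947 0.2675 0.0339]
[238 199  13  13 134] [244.04477612 205.12686567] [0.5452 0.0603 0.1008]
[  2 271  24  22 406] [ 13.46305419 281.63793103] [ 0.3156  0.8116 -0.0916]
207 195 [0.5737 0.1673 0.1139]
190 180 [0.6177 0.2169 0.1142]
225 180 [0.6176 0.1154 0.1125]
190 215 [0.5161 0.2159 0.1125]
222 215 [0.5154 0.1236 0.1144]
208 218 [0.507  0.1638 0.1144]
208 222 [0.4957 0.1641 0.1103]
323 207 [ 0.5454 -0.1853  0.0155]
150 150 [ 0.7328  0.3617 -0.0065]
```

View pics/t1.png

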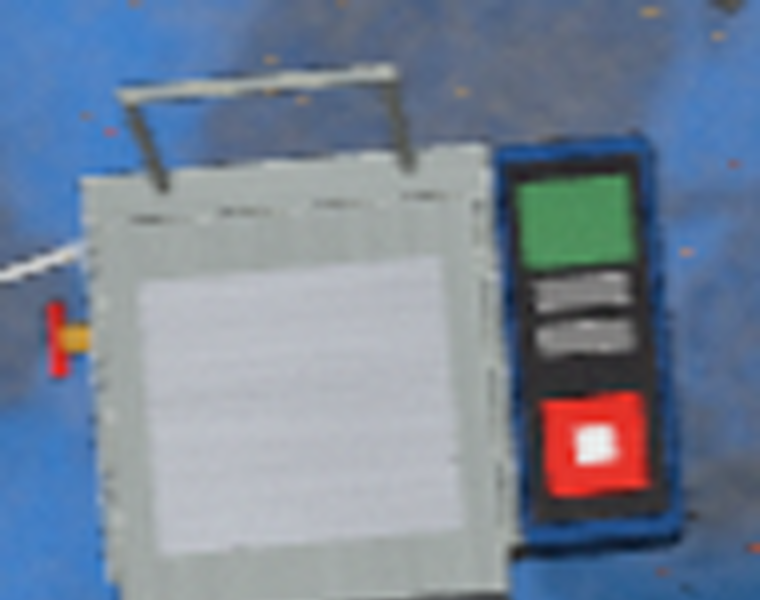

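View pics/t2.png

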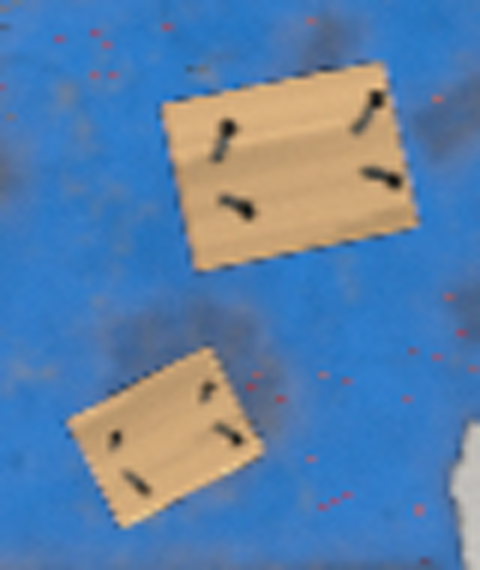

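View pics/s1.png

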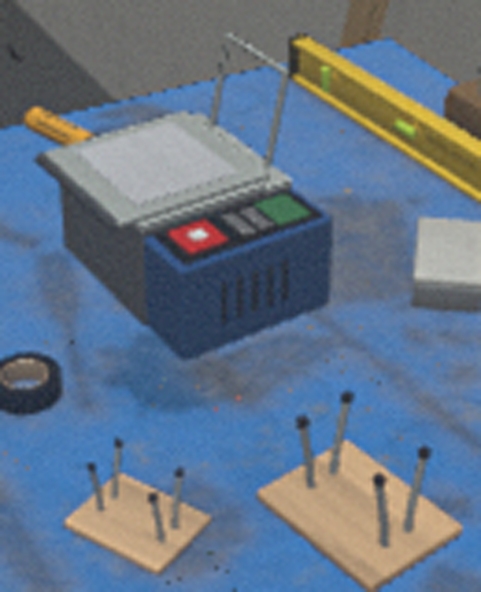

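```bash
python3 - <<'E'
from h import *
im=cv2.imread("pics/top0.png");hsv=cv2.cvtColor(im,cv2.COLOR_BGR2HSV)
W=cloud("top",np.load("pics/top0.npy"))
def toplane(mask_contour,z):
    m=r.camera_model("top");K=np.array(m["K"]);E=np.array(m["extrinsics"])
    p=np.c_[mask_contour.reshape(-1,2),np.ones(len(mask_contour))]@np.linalg.inv(K).T@E[:3,:3].T
    t=(z-E[2,3])/p[:,2]; return (E[:3,3]+p*t[:,None])[:,:2]
def fit(mask,z,name):
    mask=mask.astype(np.uint8)
    n,l,s,c=cv2.connectedComponentsWithStats(mask)
    i=1+np.argmax(s[1:,4]); mk=(l==i).astype(np.uint8)
    ct=max(cv2.findContours(mk,cv2.RETR_EXTERNAL,cv2.CHAIN_APPROX_NONE)[0],key=len)
    q=toplane(ct,z).astype(np.float32)*1000
    print(name,s[i],cv2.minAreaRect(q),cv2.boxPoints(cv2.minAreaRect(q)).round(1).tolist()); return mk
roi=np.zeros((384,512),bool)
roi[150:245,170:265]=1
gray=(hsv[...,1]<70)&(hsv[...,2]>120)&roi
o=cv2.morphologyEx(gray.astype(np.uint8),cv2.MORPH_OPEN,np.ones((7,7)))
fit(o,0.108,"grey")
dec=roi&(hsv[...,0]>105)&(hsv[...,0]<135)&(hsv[...,1]<60)&(hsv[...,2]>150)
fit(cv2.morphologyEx(dec.astype(np.uint8),cv2.MORPH_OPEN,np.ones((3,3))),0.111,"decal")
roi[:]=0;roi[185:228,295:350]=1
wood=(hsv[...,0]<25)&(hsv[...,1]>40)&roi
wood=cv2.morphologyEx(wood.astype(np.uint8),cv2.MORPH_CLOSE,np.ones((5,5)))
fit(wood,0.010,"stand")
blue=roi*0>0
print(hsv[195,207],hsv[178,205],hsv[222,205],hsv[228,205])
# heights profile along column 195, front->rear
for v in range(160,234,2): print(v,W[v,196].round(3),im[v,196],W[v,215].round(3),im[v,215])
E
```

```text
grey [ 181  165   54   63 2892] ((572.4016723632812, 167.39846801757812), (172.9509735107422, 150.32980346679688), 4.8585004806518555) [[479.8999938964844, 235.0], [492.6000061035156, 85.19999694824219], [664.9000244140625, 99.80000305175781], [652.2000122070312, 249.60000610351562]]
decal [ 188  183   39   36 1113] ((558.988037109375, 167.2357940673828), (98.26927185058594, 106.56771087646484), 5.6446309089660645) [[504.8999938964844, 215.39999389648438], [515.2999877929688, 109.4000015258789], [613.0999755859375, 119.0], [602.5999755859375, 225.10000610351562]]
stand [ 302  191   42   34 1058] ((545.6362915039062, -185.5945281982422), (87.99080657958984, 118.86380004882812), 10.888729095458984) [[491.20001220703125, -135.5], [513.7000122070312, -252.3000030517578], [600.0999755859375, -235.60000610351562], [577.5999755859375, -118.9000015258789]]
[111  13 194] [ 80   9 163] [ 86  11 167] [102  17  73]
160 [0.662 0.191 0.192] [165 168 162] [ 0.699  0.154 -0.002] [102  98  89]
162 [0.692 0.214 0.   ] [163 120  90] [0.691 0.153 0.004] [127 105  91]
164 [0.686 0.214 0.001] [144 108  87
[... 1795 characters left out ...]
 0.116] [199 191 187] [0.519 0.144 0.11 ] [193 186 182]
216 [0.513 0.199 0.112] [200 192 189] [0.513 0.144 0.115] [195 188 184]
218 [0.507 0.198 0.113] [199 193 189] [0.507 0.144 0.116] [167 168 162]
220 [0.502 0.199 0.111] [163 165 159] [0.501 0.144 0.11 ] [166 169 161]
222 [0.496 0.198 0.112] [163 166 159] [0.496 0.144 0.109] [166 166 161]
224 [0.49  0.199 0.111] [162 163 157] [0.49  0.144 0.111] [166 168 161]
226 [0.484 0.199 0.11 ] [162 164 156] [0.484 0.144 0.107] [79 74 72]
228 [0.479 0.198 0.112] [77 72 69] [0.479 0.144 0.105] [110  85  67]
230 [0.477 0.211 0.002] [106  82  67] [0.476 0.152 0.003] [159 112  80]
232 [0.471 0.211 0.001] [145 103  76] [ 0.47   0.152 -0.001] [134 101  81]
```

```bash
cat >> h.py <<'E'
from scipy.spatial.transform import Rotation as Ro
YAW=np.deg2rad(5.0)
RW=Ro.from_euler('z',YAW)
WO=np.array([.5800,.1680,0])
def w2(p): return WO+RW.apply(p)
def tool(yawx,pitch=0,about=YAW):
    """tool x at azimuth yawx(deg), tool down; then tilted so that tool z swings toward +washer x by pitch deg"""
    a=np.deg2rad(yawx); x=np.array([np.cos(a),np.sin(a),0]);z=np.array([0,0,-1.]);y=np.cross(z,x)
    R=Ro.from_matrix(np.stack([x,y,z],1))
    ax=np.array([-np.sin(about),np.cos(about),0])
    return Ro.from_rotvec(-np.deg2rad(pitch)*ax)*R
def plan(pos,R):
    s=r.read_state();R0=Ro.from_quat(s["eef_rot"])
    print("shift",np.round(R0.inv().apply(np.array(pos)-s["ee_pos"]),4),"rot",np.round((R0.inv()*R).as_rotvec(degrees=True),2))
def st():
    s=r.read_state();R=Ro.from_quat(s["eef_rot"]).as_matrix()
    print("t",round(s["time"],2),"q",s["joint_positions"].round(3),"p",s["ee_pos"].round(4),"x",R[:,0].round(3),"z",R[:,2].round(3),"f",s["ft_force"].round(2),"w",round(s["width"],4))
    open("log.txt","a").write(repr((s["joint_positions"].tolist(),s["ee_pos"].tolist(),s["eef_rot"].tolist()))+"\n")
E
python3 -c "
from h import *
st();plan([.35,.35,.33],tool(95)); plan([.5455,.0605,.2],tool(95))"
```

```text
t 0.15 q [-1.326  0.333 -0.065  1.461  0.022  1.35  -0.088] p [0.1653 0.6025 0.222 ] x [ 0.265  0.964 -0.001] z [-0.    -0.001 -1.   ] f [ 0.36 -1.45 -0.64] w 0.0867
shift [-0.1947  0.2449 -0.1078] rot [-1.000e-02  6.000e-02 -2.034e+01]
shift [-0.4221  0.51    0.0224] rot [-1.000e-02  6.000e-02 -2.034e+01]
```

Emit:
{"method": "carry_out", "body": {"increments": "0 0 -4 -0.02 0.025 -0.05 0; 0 0 -8 -0.06 0.075 -0.08 0; 0 0 -12 -0.1 0.125 -0.1 0; 0 0 -16 -0.14 0.175 -0.108 0; 0 0 -20.3 -0.18 0.225 -0.108 0", "squeeze": 20}}

```text
time: 0.78
ee_pos: [0.3263, 0.3807, 0.3304]
eef_rot: [0.675, 0.738, 0.0, 0.0]
ft_force: [0.2, -0.2, -0.2]
width: 0.0448
```

```bash
python3 -c "
from h import *
st(); plan([.5455,.0605,.2],tool(95));plan([.5455,.0605,.115],tool(95))"
```

```text
t 0.78 q [-1.021e+00  1.900e-02  6.900e-02  1.602e+00 -1.000e-03  1.521e+00
  7.080e-01] p [0.3263 0.3807 0.3304] x [-0.089  0.996  0.   ] z [ 0.  0. -1.] f [ 0.19 -0.25 -0.18] w 0.0448
shift [-0.3384  0.1898  0.1304] rot [ 0.02 -0.    0.1 ]
shift [-0.3384  0.1897  0.2154] rot [ 0.02 -0.    0.1 ]
```

Emit:
{"method": "carry_out", "body": {"increments": "0 0 0 -0.05 0.028 0 0; 0 0 0 -0.104 0.058 0 0; 0 0 0 -0.157 0.088 0 0; 0 0 0 -0.21 0.118 0.01 0; 0 0 0 -0.264 0.148 0.03 0"}}

```text
time: 1.4
ee_pos: [0.4971, 0.131, 0.3014]
eef_rot: [0.675, 0.738, 0.001, 0.0]
ft_force: [0.8, 0.9, -0.8]
width: 0.0018
```

```bash
python3 -c "
from h import *
st(); plan([.5455,.0605,.115],tool(95))"
```

```text
t 1.4 q [-0.715  0.04   0.383  1.643 -0.015  1.459  1.33 ] p [0.4971 0.131  0.3014] x [-0.089  0.996  0.001] z [ 0.002  0.001 -1.   ] f [ 0.78  0.86 -0.82] w 0.0018
shift [-0.0747  0.0416  0.1865] rot [ 0.12 -0.04  0.1 ]
```

Emit:
{"method": "carry_out", "body": {"increments": "0 0 0 -0.037 0.021 0.04 0; 0 0 0 -0.0747 0.0416 0.08 0; 0 0 0 -0.0747 0.0416 0.13 0; 0 0 0 -0.0747 0.0416 0.175 0; 0 0 0 -0.0747 0.0416 0.188 0"}}

```text
time: 2.02
ee_pos: [0.5438, 0.0602, 0.1109]
eef_rot: [0.675, 0.738, -0.001, -0.001]
ft_force: [0.9, 1.3, 0.5]
width: 0.0001
```

```bash
python3 -c "
from h import *
st(); plan([.5455,.0605,.1],tool(95))
im,d=r.camera('wrist');cv2.imwrite('pics/w1.png',im)"
```

```text
t 2.02 q [-0.585  0.266  0.452  1.824 -0.13   1.083  1.574] p [0.5438 0.0602 0.1109] x [-0.089  0.996 -0.   ] z [-0.002 -0.    -1.   ] f [0.89 1.28 0.46] w 0.0001
shift [0.0001 0.0018 0.0109] rot [-0.14  0.01  0.09]
```

View pics/w1.png

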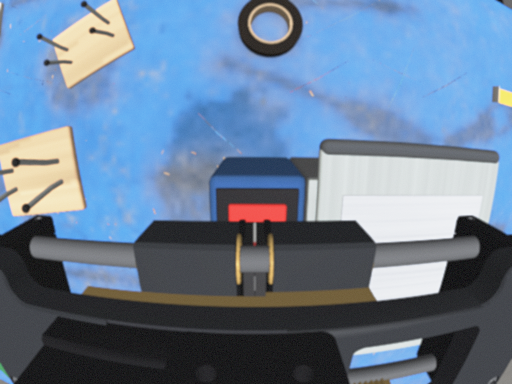

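The wrist view shows the fingers directly over the red key (258,213), and the lid's front bead at right (410,150). Next I'll press the key.

Emit:
{"method": "carry_out", "body": {"increments": "0 0 0 0 0.0015 0.006 0; 0 0 0 0 0.0015 0.01 0; 0 0 0 0 0.0015 0.012 0; 0 0 0 0 0.0015 0.0135 0; 0 0 0 0 0.0015 0.0135 0"}}

```text
time: 2.7
ee_pos: [0.5463, 0.0608, 0.0994]
eef_rot: [0.675, 0.738, 0.0, -0.0]
ft_force: [-4.8, -0.1, 13.6]
width: 0.0004
```

```bash
python3 -c "
from h import *
st()"
```

```text
t 2.7 q [-0.58   0.284  0.449  1.83  -0.141  1.058  1.583] p [0.5463 0.0608 0.0994] x [-0.089  0.996  0.001] z [-0.     0.001 -1.   ] f [-4.82 -0.09 13.61] w 0.0004
```

```bash
cat > fk.py <<'E'
import numpy as np
from scipy.spatial.transform import Rotation as Ro
from scipy.optimize import least_squares
def rot(ax,a): return Ro.from_euler(ax,a)
def fk(q,p):
    # p: base xyz(3), base yaw, L1, a1(offset x at elbow), L2, a2, L3, a3(wrist offset), sign set, tool yaw
    b=p[:3]; R=rot('z',p[3])*rot('z',q[0]); pos=np.array(b,float)
    R=R*rot('y',q[1])*rot('z',q[2]); pos=pos+R.apply([p[5],0,p[4]])
    R=R*rot('y',q[3]); pos=pos+R.apply([p[10],0,0])
    R=R*rot('z',q[4]); pos=pos+R.apply([p[7],0,p[6]])
    R=R*rot('y',q[5])*rot('z',q[6]); 
    pos=pos+R.apply([0,0,p[8]]); R=R*rot('z',p[9])
    return pos,R
E
python3 - <<'E'
from fk import *
L=[eval(l) for l in open("log.txt")]
def res(p,s):
    e=[]
    for q,x,o in L:
        pos,R=fk(np.array(q)*s,p); e+=list((pos-x)*10)+list((R.inv()*Ro.from_quat(o)).as_rotvec())
    # weak prior
    return np.r_[e,1e-3*p[:3],1e-3*p[[5,7,10]]]
import itertools
best=[]
for s in itertools.product([1,-1],repeat=7):
    if s[1]<0 or s[3]<0 or s[5]<0: continue
    for y0 in (0,1.57,3.14,-1.57):
      for t0 in (0,1.57,3.14,-1.57):
        o=least_squares(res,[0,0,.3,y0,.4,0,.4,0,.3,t0,0],args=(np.array(s),),max_nfev=60)
        best.append((o.cost,s,o.x))
best.sort(key=lambda t:t[0])
for b in best[:4]: print(b[0],b[1],b[2].round(3))
np.save("fk.npy",np.r_[best[0][2],best[0][1]])
E
```

```text
0.0006841079419988837 (-1, 1, -1, 1, -1, 1, -1) [ 1.300e-02 -1.500e-02 -3.550e-01 -5.000e-02  4.890e-01  3.000e-03
  4.940e-01 -2.000e-03 -2.610e-01 -3.192e+00  4.000e-02]
0.0006841079419988992 (-1, 1, -1, 1, -1, 1, -1) [ 1.300e-02 -1.500e-02 -3.550e-01 -5.000e-02  4.890e-01  3.000e-03
  4.940e-01 -2.000e-03 -2.610e-01 -3.192e+00  4.000e-02]
0.0006841079419989242 (-1, 1, -1, 1, -1, 1, -1) [ 1.300e-02 -1.500e-02 -3.550e-01 -5.000e-02  4.890e-01  3.000e-03
  4.940e-01 -2.000e-03 -2.610e-01  3.091e+00  4.000e-02]
0.0006841079419989542 (-1, 1, -1, 1, -1, 1, -1) [ 1.300e-02 -1.500e-02 -3.550e-01 -5.000e-02  4.890e-01  3.000e-03
  4.940e-01 -2.000e-03 -2.610e-01  3.091e+00  4.000e-02]
```

Emit:
{"method": "carry_out", "body": {"increments": "0 0 0 0 0 0 0; 0 0 0 0 0 -0.02 0; 0 0 0 0.01 -0.03 -0.06 0.03; 0 0 0 0.03 -0.09 -0.08 0.087; 0 0 0 0.05 -0.14 -0.09 0.087"}}

```text
time: 3.32
ee_pos: [0.4014, 0.0982, 0.1906]
eef_rot: [0.675, 0.738, 0.001, 0.0]
ft_force: [-0.0, 1.4, 0.4]
width: 0.0226
```

```bash
python3 -c "
from h import *
st()"
```

```text
t 3.33 q [-0.746 -0.152  0.366  2.041  0.056  1.24   1.257] p [0.4014 0.0982 0.1906] x [-0.088  0.996  0.001] z [ 0.002  0.002 -1.   ] f [-0.    1.37  0.4 ] w 0.0226
```

```bash
python3 -c "
from h import *
plan([.40,.25,.26],tool(95,20));print(tool(95,20).as_matrix()[:,2])"
```

```text
shift [ 0.1514  0.0122 -0.0691] rot [-19.89  -0.09   0.05]
[ 0.34071865  0.02980902 -0.93969262]
```

Emit:
{"method": "carry_out", "body": {"increments": "-4 0 0 0.03 0 -0.02 0.087; -8 0 0 0.06 0 -0.04 0.087; -12 0 0 0.09 0.01 -0.06 0.087; -16 0 0 0.12 0.01 -0.069 0.087; -20 0 0 0.15 0.012 -0.069 0.087"}}

```text
time: 3.95
ee_pos: [0.4002, 0.25, 0.2615]
eef_rot: [0.665, 0.726, 0.132, 0.118]
ft_force: [-0.3, -0.1, -0.2]
width: 0.0724
```

```bash
python3 - <<'E'
from h import *
st()
from fk import *
L=[eval(l) for l in open("log.txt")]
def res(p,s):
    e=[]
    for q,x,o in L:
        pos,R=fk(np.array(q)*s,p); e+=list((pos-x)*10)+list((R.inv()*Ro.from_quat(o)).as_rotvec())
    return np.r_[e,1e-2*p[:2],1e-2*p[[5,7,10]]]
s=np.array([-1,1,-1,1,-1,1,-1])
b=min((least_squares(res,[0,0,.3,0,.4,0,.4,0,.3,t,0],args=(s,)) for t in(0,3.1)),key=lambda o:o.cost)
print(b.cost,b.x.round(4)); np.save("fk.npy",np.r_[b.x,s])
for q,x,o in L:
    pos,R=fk(np.array(q)*s,b.x); print((pos-x).round(4),(R.inv()*Ro.from_quat(o)).magnitude().round(4))
E
```

```text
t 3.95 q [-0.861 -0.264  0.024  2.04   0.271  1.113  0.732] p [0.4002 0.25   0.2615] x [-0.088  0.996  0.004] z [ 0.346  0.034 -0.938] f [-0.27 -0.09 -0.22] w 0.0724
0.005575900765058078 [ 6.4000e-03 -1.0700e-02  2.7240e-01 -6.2800e-02  4.4800e-01  1.0000e-03
  4.9740e-01  1.7800e-02  3.5790e-01  3.0794e+00 -1.2500e-02]Traceback (most recent call last):
  File "<stdin>", line 14, in <module>
AttributeError: 'float' object has no attribute 'round'
```

```bash
cat > fit.py <<'E'
from fk import *
import itertools
L=[eval(l) for l in open("log.txt")]
def res(p,s):
    e=[]
    for q,x,o in L:
        pos,R=fk(np.array(q)*s,p); e+=list((pos-x)*10)+list((R.inv()*Ro.from_quat(o)).as_rotvec())
    return np.r_[e,1e-2*p[:2],1e-2*p[[5,7,10]]]
best=[]
for s in itertools.product([1,-1],repeat=4):
    s=np.array([s[0],1,s[1],1,s[2],1,s[3]])
    for t in (0,3.1,1.5,-1.5):
        o=least_squares(res,[0,0,.3,0,.4,0,.4,0,.3,t,0],args=(s,),max_nfev=100); best.append((o.cost,tuple(s),o.x))
best.sort(key=lambda b:b[0])
for b in best[:6]: print(b[0],b[1],b[2].round(3))
b=best[0]; np.save("fk.npy",np.r_[b[2],b[1]])
for q,x,o in L:
    pos,R=fk(np.array(q)*b[1],b[2]); print((pos-x).round(4),(R.inv()*Ro.from_quat(o)).as_rotvec().round(4))
E
python3 fit.py
```

```text
0.005575900765058003 (np.int64(-1), np.int64(1), np.int64(-1), np.int64(1), np.int64(-1), np.int64(1), np.int64(-1)) [ 6.000e-03 -1.100e-02  2.720e-01 -6.300e-02  4.480e-01  1.000e-03
  4.970e-01  1.800e-02  3.580e-01  3.079e+00 -1.200e-02]
0.005575900765058078 (np.int64(-1), np.int64(1), np.int64(-1), np.int64(1), np.int64(-1), np.int64(1), np.int64(-1)) [ 6.000e-03 -1.100e-02  2.720e-01 -6.300e-02  4.480e-01  1.000e-03
  4.970e-01  1.800e-02  3.580e-01  3.079e+00 -1.200e-02]
0.005575900765058148 (np.int64(-1), np.int64(1), np.int64(-1), np.int64(1), np.int64(-1), np.int64(1), np.int64(-1)) [ 6.000e-03 -1.100e-02  2.720e-01 -6.300e-02  4.480e-01  1.000e-03
  4.970e-01  1.800e-02  3.580e-01  3.079e+00 -1.200e-02]
0.005575900765058168 (np.int64(-1), np.int64(1), np.int64(-1), np.int64(1), np.int64(-1), np.int64(1), np.int64(-1)) [ 6.000e-03 -1.100e-02  2.720e-01 -6.300e-02  4.480e-01  1.000e-03
  4.970e-01  1.800e-02  3.580e-01 -3.204e+00 -1.200e-02]
0.23851623289770127 (np.int64(-1), np.int64(1), np.int64(-1), np.int64(1), np.int64(1), np.int64(1), np.int64(-1)) [ 2.00e-03 -6.00e-03  2.77e-01 -7.50e-02  4.39e-01  2.70e-02  4.70e-01
 -6.71e-01  3.69e-01 -3.22e+00  6.62e-01]
0.23851623289776305 (np.int64(-1), np.int64(1), np.int64(-1), np.int64(1), np.int64(1), np.int64(1), np.int64(-1)) [ 2.000e-03 -6.000e-03  2.770e-01 -7.500e-02  4.390e-01  2.700e-02
  4.700e-01 -6.710e-01  3.690e-01  3.063e+00  6.620e-01]
[ 0.0018 -0.0033  0.0009] [-0.0001  0.     -0.0006]
[-0.0016  0.0019  0.0018] [ 0.      0.     -0.0006]
[0.0015 0.0004 0.0011] [ 0.      0.0001 -0.0006]
[ 0.001  -0.0008 -0.0036] [-0.     -0.0002 -0.0006]
[ 0.001  -0.0008 -0.0039] [ 0.0001  0.     -0.0006]
[-0.0033  0.0049  0.0015] [ 0.0001  0.0001 -0.0006]
[-0.0003 -0.0022  0.0022] [-0.0004  0.0218  0.0034]
```

```bash
cat > ik.py <<'E'
from h import *
from fk import fk
from scipy.optimize import least_squares
F=np.load("fk.npy");P,S=F[:11],F[11:]
lo=np.array([-2.6,-.5,-1.47,.16,-1.27,.06,-2.6]);hi=np.array([2.6,2.12,1.34,2.42,4.41,2.06,2.6])
def ik(pos,R,q0,w=.02):
    def f(q):
        p,Rq=fk(q*S,P); return np.r_[(p-pos)*10,(Rq.inv()*R).as_rotvec()*2,w*(q-q0)]
    o=least_squares(f,np.clip(q0,lo+.02,hi-.02),bounds=(lo+.01,hi-.01))
    p,Rq=fk(o.x*S,P); return o.x,np.linalg.norm(p-pos),(Rq.inv()*R).magnitude()
def gtool(psi,eps,flip):
    """grasp tool orientation in washer frame -> world, closed lid; psi azimuth rel. washer"""
    a,e=np.deg2rad([psi,eps]); z=np.array([np.cos(a)*np.cos(e),np.sin(a)*np.cos(e),-np.sin(e)])
    b=np.array([0,1.,0]); x=np.cross(b,z);x/=np.linalg.norm(x); x*=flip
    return RW*Ro.from_matrix(np.stack([x,np.cross(z,x),z],1))
HX,HZ=.060,.101   # pivot in washer frame
def bead(th,y=0,L=.155,HX=HX,HZ=HZ):
    # lid angle th deg; edge mid-thickness
    t=np.deg2rad(th); return w2([HX-L*np.cos(t)-.003*np.sin(t)*0, y, HZ+.003+L*np.sin(t)])
def lidrot(th): # world rotation of lid from closed
    return RW*Ro.from_euler('y',th,degrees=True)*RW.inv()
E
python3 - <<'E'
from ik import *
q0=r.read_state()["joint_positions"]
for y in (0,.02):
 for psi in (-30,-40,-50,-60,-70):
  for eps in (5,12,20):
   for fl in (1,-1):
    G=gtool(psi,eps,fl); q=q0; out=[]
    for th in (0,20,40,60,80,100,107):
        R=lidrot(th)*G; p=bead(th,y)+R.apply([0,0,.010])
        q,ep,er=ik(p,R,q); out.append((ep,er,q))
    e=max(o[0] for o in out);er=max(o[1] for o in out)
    if e<.01 and er<.05: print(y,psi,eps,fl,round(e,4),round(er,3),out[0][2].round(2),out[3][2].round(2),out[-1][2].round(2))
    else: print(y,psi,eps,fl,[ (round(o[0]*1000),round(np.degrees(o[1]))) for o in out])
E
```

```text
0 -30 5 1 [(0, 0), (0, 0), (0, 0), (0, 0), (0, 0), (1, 1), (12, 8)]
0 -30 5 -1 [(15, 10), (0, 0), (0, 0), (0, 0), (0, 0), (0, 0), (1, 0)]
0 -30 12 1 [(0, 0), (0, 0), (0, 0), (0, 0), (0, 0), (11, 7), (21, 14)]
0 -30 12 -1 [(5, 4), (0, 0), (0, 0), (0, 0), (0, 0), (1, 0), (9, 6)]
0 -30 20 1 [(0, 0), (0, 0), (0, 0), (0, 0), (0, 0), (22, 14), (32, 21)]
0 -30 20 -1 [(0, 0), (0, 0), (0, 0), (0, 0), (0, 0), (10, 7), (20, 13)]
0 -40 5 1 [(0, 0), (0, 0), (0, 0), (0, 0), (0, 0), (5, 3), (15, 10)]
0 -40 5 -1 [(17, 11), (0, 0), (0, 0), (0, 0), (0, 0), (0, 0), (1, 0)]
0 -40 12 1 [(0, 0), (0, 0), (0, 0), (0, 0), (0, 0), (16, 10), (26, 17)]
0 -40 12 -1 [(6, 4), (0, 0), (0, 0), (0, 0), (0, 0), (1, 1), (9, 6)]
0 -40 20 1 [(0, 0), (0, 0), (0, 0), (0, 0), (0, 0), (27, 18), (38, 25)]
0 -40 20 -1 [(0, 0), (0, 0), (0, 0), (0, 0), (0, 0), (11, 7), (20, 13)]
0 -50 5 1 [(0, 0), (0, 0), (0, 0), (0, 0), (0, 0), (8, 6), (19, 13)]
0 -50 5 -1 0.0 0.0 [-2.2   1.53  1.23  2.03  0.03  0.88 -1.87] [-1.68  0.78  1.21  1.63  0.21  1.29 -0.71] [-0.88  1.14  0.89  0.63  0.07  2.05  0.1 ]
0 -50 12 1 [(0, 0), (0, 0), (0, 0)
[... 3038 characters left out ...]
 0), (3, 2), (9, 6)]
0.02 -60 20 1 [(0, 0), (0, 0), (0, 0), (0, 0), (14, 10), (45, 30), (55, 37)]
0.02 -60 20 -1 [(0, 0), (0, 0), (0, 0), (0, 0), (0, 0), (13, 9), (19, 13)]
0.02 -70 5 1 [(0, 0), (0, 0), (0, 0), (0, 0), (0, 0), (20, 14), (30, 20)]
0.02 -70 5 -1 0.0 0.0 [-1.76  1.19  0.91  1.71  0.42  1.37 -2.06] [-1.39  0.86  0.78  1.41  0.51  1.65 -0.85] [-0.96  1.23  0.77  0.65  0.42  2.05  0.18]
0.02 -70 12 1 [(0, 0), (0, 0), (0, 0), (0, 0), (11, 8), (41, 27), (51, 34)]
0.02 -70 12 -1 [(0, 0), (0, 0), (0, 0), (0, 0), (0, 0), (3, 2), (7, 5)]
0.02 -70 20 1 [(0, 0), (0, 0), (0, 0), (0, 0), (29, 19), (59, 39), (69, 46)]
0.02 -70 20 -1 [(0, 0), (0, 0), (0, 0), (0, 0), (0, 0), (13, 8), (17, 11)]
```

```bash
python3 - <<'E'
from ik import *
q0=r.read_state()["joint_positions"]
for psi,eps in ((-35,10),(-45,10),(-55,8)):
   for fl in (1,-1):
    G=gtool(psi,eps,fl); q=q0; print(psi,eps,fl)
    # pre pose
    for th in (-1,0,20,40,60,75,90,100,107):
        tt=max(th,0); lag=max(0,(tt-40))*0.4
        R=lidrot(tt-lag)*G; p=bead(tt)+R.apply([0,0,.010 if th>=0 else -.06])
        q,ep,er=ik(p,R,q); print(th,round(ep*1000),round(np.degrees(er)),q.round(2),(R.as_matrix()[:,2]).round(2))
E
```

```text
-35 10 1
-1 0 0 [-1.37  0.57  0.01  2.27  1.28  1.47  0.35] [ 0.85 -0.49 -0.17]
0 0 0 [-1.28  0.6   0.09  2.29  1.42  1.37  0.32] [ 0.85 -0.49 -0.17]
20 0 0 [-1.18  0.26  0.1   2.25  1.24  1.22  0.96] [ 0.75 -0.5  -0.44]
40 0 0 [-1.04  0.16  0.13  2.03  0.93  1.2   1.64] [ 0.55 -0.52 -0.65]
60 0 0 [-0.93  0.23  0.14  1.79  0.74  1.29  2.03] [ 0.41 -0.53 -0.74]
75 0 0 [-0.83  0.34  0.14  1.58  0.62  1.39  2.27] [ 0.29 -0.54 -0.79]
90 0 0 [-0.74  0.48  0.12  1.34  0.53  1.52  2.48] [ 0.16 -0.55 -0.82]
100 0 0 [-0.67  0.6   0.08  1.17  0.5   1.62  2.59] [ 0.08 -0.56 -0.82]
107 0 0 [-0.48  0.69 -0.2   1.04  0.63  1.75  2.59] [ 0.02 -0.57 -0.82]
-35 10 -1
-1 16 10 [-0.26  0.86 -1.14  2.3   1.66  2.05 -2.59] [ 0.85 -0.49 -0.17]
0 9 6 [-0.11  0.93 -1.1   2.33  1.89  2.05 -2.59] [ 0.85 -0.49 -0.17]
20 0 0 [ 0.14  0.85 -1.43  2.27  1.7   1.95 -2.23] [ 0.75 -0.5  -0.44]
40 0 0 [ 0.29  0.57 -1.46  2.04  1.33  1.66 -1.72] [ 0.55 -0.52 -0.65]
60 0 0 [ 0.28  0.65 -1.45  1.8   1.26  1.75 -1.41] [ 0.41 -0.53 -0.74]
75 0 0 [ 0.21  0.74 -1.39  1.59  1.24  1.85 -1.21] [ 0.29 -0.54 -0.79]
90 0 0 [ 0.1  
[... 2096 characters left out ...]
 -0.06  0.97  0.82  1.89  2.59] [ 0.03 -0.81 -0.58]
-55 8 -1
-1 0 0 [-2.08  1.17  1.02  1.92  0.38  1.17 -2.06] [ 0.64 -0.76 -0.14]
0 0 0 [-2.    1.2   1.04  1.98  0.41  1.02 -2.07] [ 0.64 -0.76 -0.14]
20 0 0 [-1.93  0.9   1.08  1.96  0.48  1.09 -1.67] [ 0.55 -0.77 -0.33]
40 0 0 [-1.76  0.71  1.05  1.8   0.47  1.25 -1.22] [ 0.42 -0.78 -0.47]
60 0 0 [-1.57  0.7   0.98  1.61  0.42  1.37 -0.91] [ 0.31 -0.79 -0.53]
75 0 0 [-1.4   0.74  0.92  1.43  0.37  1.47 -0.69] [ 0.22 -0.79 -0.56]
90 0 0 [-1.23  0.83  0.85  1.23  0.32  1.58 -0.49] [ 0.13 -0.8  -0.58]
100 0 0 [-1.12  0.9   0.81  1.08  0.29  1.67 -0.37] [ 0.07 -0.81 -0.58]
107 0 0 [-1.04  0.96  0.78  0.96  0.28  1.74 -0.29] [ 0.03 -0.81 -0.58]
```

```bash
python3 - <<'E'
from ik import *
W=cloud("top",np.load("pics/top0.npy"))
for u,v in [(117,256),(125,256),(140,256),(145,256),(150,254),(160,254),(125,250),(125,262),(246,248),(246,258)]: print(u,v,W[v,u].round(3))
im,d=r.camera('top');cv2.imwrite('pics/top1.png',im[100:300,80:380])
G=gtool(-45,10,1)
plan(bead(0)+G.apply([0,0,-.07])+[0,0,.13],G)
R0=Ro.from_quat(r.read_state()["eef_rot"])
print(G.as_matrix().round(2))
E
```

```text
117 256 [0.399 0.438 0.053]
125 256 [0.399 0.414 0.057]
140 256 [0.398 0.381 0.009]
145 256 [0.398 0.367 0.005]
150 254 [0.404 0.351 0.005]
160 254 [0.403 0.322 0.001]
125 250 [ 0.416  0.43  -0.002]
125 262 [0.38  0.428 0.003]
246 248 [ 0.42   0.056 -0.006]
246 258 [0.389 0.056 0.002]
shift [-0.0527  0.0226  0.0236] rot [ -8.61 -69.14 -57.99]
[[-0.24  0.61  0.75]
 [-0.02  0.77 -0.63]
 [-0.97 -0.17 -0.17]]
```

View pics/top1.png

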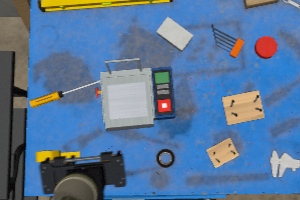

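Emit:
{"method": "carry_out", "body": {"increments": "-0.9 -7 -5.8 -0.01 0 0 0.06; -1.8 -14 -11.6 -0.02 0.005 0.0 0.06; -2.7 -21 -17.5 -0.03 0.01 0.005 0.06; -3.6 -28 -23.3 -0.035 0.015 0.01 0.06; -4.4 -35 -29 -0.04 0.02 0.01 0.06"}}

```text
time: 4.62
ee_pos: [0.4246, 0.2159, 0.2584]
eef_rot: [0.465, 0.793, -0.078, 0.384]
ft_force: [0.7, 0.5, -0.4]
width: 0.0601
```

```bash
python3 - <<'E'
from ik import *
st()
G=gtool(-45,10,1)
plan(bead(0)+G.apply([0,0,-.07])+[0,0,.13],G)
E
```

```text
t 4.62 q [-0.947  0.018 -0.177  1.985  0.774  1.466  0.738] p [0.4246 0.2159 0.2584] x [-0.271  0.679 -0.682] z [ 0.537 -0.481 -0.692] f [ 0.72  0.5  -0.39] w 0.0601
shift [-0.0019 -0.003   0.0184] rot [ -4.4  -33.94 -28.8 ]
```

Emit:
{"method": "carry_out", "body": {"increments": "-0.9 -7 -5.8 0 0 0 0.06; -1.8 -14 -11.6 0 0 0.0 0.06; -2.7 -21 -17.5 0 0 0.005 0.06; -3.6 -28 -23.3 0 0 0.01 0.06; -4.4 -34 -28.8 0 0 0.018 0.06"}}

```text
time: 5.25
ee_pos: [0.4343, 0.2077, 0.2459]
eef_rot: [0.197, 0.739, -0.272, 0.584]
ft_force: [0.3, -0.5, -0.5]
width: 0.0601
```

```bash
python3 - <<'E'
from ik import *
st()
G=gtool(-45,10,1)
plan(bead(0)+G.apply([0,0,-.06]),G)
im,d=r.camera('scene');cv2.imwrite('pics/s2.png',im)
im,d=r.camera('wrist');cv2.imwrite('pics/w2.png',im)
E
python3 fit.py | tail -10
```

```text
t 5.25 q [-1.087  0.344 -0.23   2.105  1.176  1.76   0.784] p [0.4343 0.2077 0.2459] x [-0.24  -0.026 -0.97 ] z [ 0.756 -0.632 -0.17 ] f [ 0.32 -0.51 -0.53] w 0.0601
shift [0.1264 0.0183 0.033 ] rot [0.05 0.24 0.17]
 -0.109]
[ 0.0008 -0.0039  0.0007] [-0.0001  0.     -0.0085]
[-0.0018  0.0032  0.0018] [ 0.      0.     -0.0085]
[0.0018 0.0009 0.0011] [ 0.      0.0001 -0.0085]
[ 0.0014  0.0006 -0.0041] [-0.     -0.0002 -0.0085]
[ 0.0012  0.0006 -0.0044] [ 0.0001  0.     -0.0085]
[-0.      0.0057  0.0022] [ 0.0001  0.0001 -0.0085]
[-0.0023 -0.0017  0.0027] [-0.0004  0.0221 -0.0045]
[-0.0011 -0.0045  0.0033] [-0.0437  0.0137  0.011 ]
[ 0.0001 -0.0008 -0.0033] [-0.0612 -0.0125  0.0442]
```

View pics/s2.png

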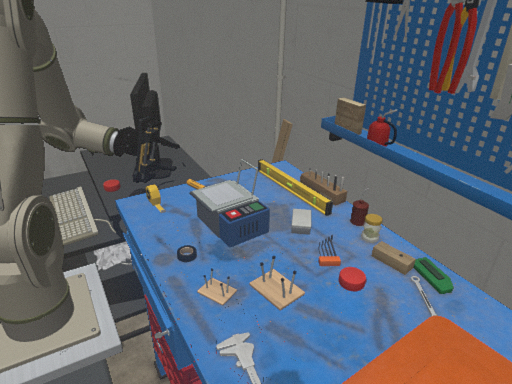

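View pics/w2.png

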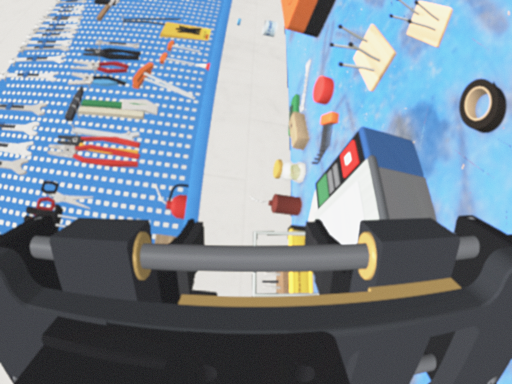

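```bash
python3 - <<'E'
from ik import *
print(proj("scene",r.read_state()["ee_pos"]))
for n,c in (("top",(150,245,170,265)),("scene",(150,260,180,290))):
    im=cv2.imread(f"pics/{n}0.png"); k=6 if n=="top" else 5
    a=cv2.resize(im[c[0]:c[1],c[2]:c[3]],None,fx=k,fy=k,interpolation=cv2.INTER_CUBIC)
    def pt(p): 
        q=proj(n,p)[0]; return tuple(int(round(v)) for v in ((q[0]+.5-c[2])*k,(q[1]+.5-c[0])*k))
    L=lambda ps,col:[cv2.line(a,pt(ps[i]),pt(ps[i+1]),col,1) for i in range(len(ps)-1)]
    L([w2([x,y,.111]) for x,y in((-.095,-.07),(-.095,.07),(.06,.07),(.06,-.07),(-.095,-.07))],(0,0,255))
    L([w2([x,y,.097]) for x,y in((.08,-.074),(.08,-.136))],(0,255,255))
    L([w2([.08,y,.101]) for y in(-.075,.075)],(0,255,0))
    L([w2([-.07,y,z]) for y,z in((-.075,.0),(.075,0))],(0,255,0))
    L([w2([.073+.087*np.tan(.21),y,.188]) for y in(-.045,.045)],(255,0,255))
    cv2.imwrite(f"pics/o_{n}.png",a)
E
```

```text
[[176.37757683 158.08838357]]
```

View pics/o_top.png

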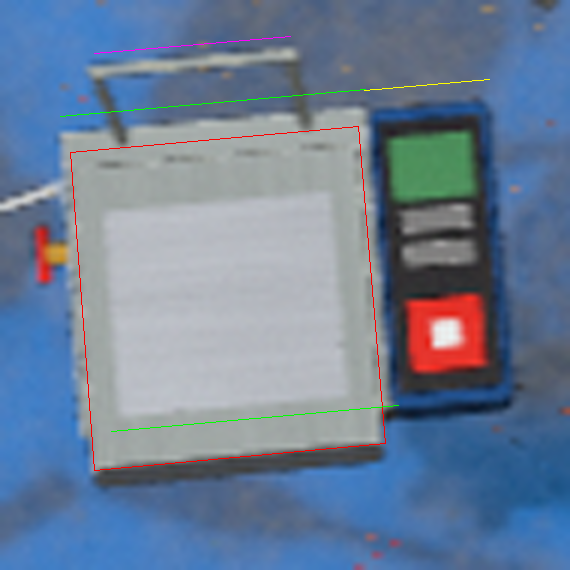

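View pics/o_scene.png

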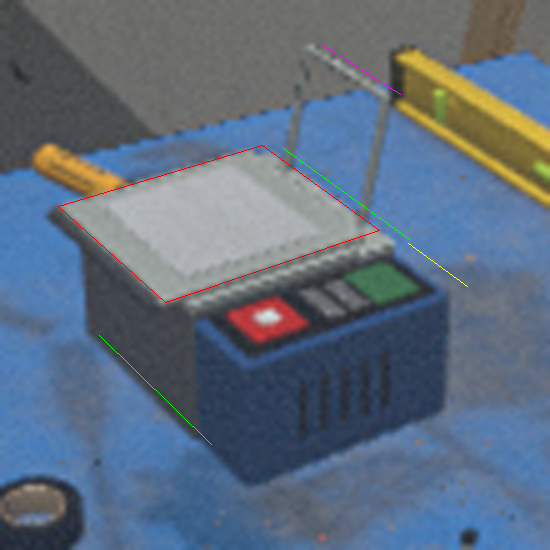

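```bash
sed -i 's/WO=np.array.*/WO=np.array([.5715,.1680,0])/' h.py; cat > ov.py <<'E'
from ik import *
for n,c in (("top",(150,245,170,265)),("scene",(150,260,180,290))):
    im=cv2.imread(f"pics/{n}0.png"); k=6 if n=="top" else 5
    a=cv2.resize(im[c[0]:c[1],c[2]:c[3]],None,fx=k,fy=k,interpolation=cv2.INTER_CUBIC)
    def pt(p): 
        q=proj(n,p)[0]; return tuple(int(round(v)) for v in ((q[0]+.5-c[2])*k,(q[1]+.5-c[0])*k))
    L=lambda ps,col:[cv2.line(a,pt(ps[i]),pt(ps[i+1]),col,1) for i in range(len(ps)-1)]
    L([w2([x,y,.111]) for x,y in((-.095,-.07),(-.095,.07),(.06,.07),(.06,-.07),(-.095,-.07))],(0,0,255))
    L([w2([x,y,.097]) for x,y in((.08,-.074),(.08,-.136))],(0,255,255))
    L([w2([.08,y,.101]) for y in(-.075,.075)],(0,255,0))
    L([w2([-.07,y,z]) for y,z in((-.075,.0),(.075,0))],(0,255,0))
    L([w2([.073+.087*np.tan(.21),y,.188]) for y in(-.045,.045)],(255,0,255))
    cv2.imwrite(f"pics/o2_{n}.png",a)
E
python3 ov.py
```

```text
(no output)
```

View pics/o2_top.png

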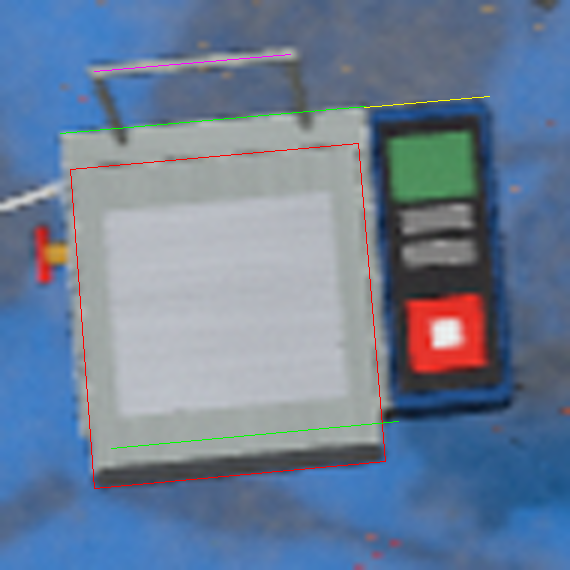

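View pics/o2_scene.png

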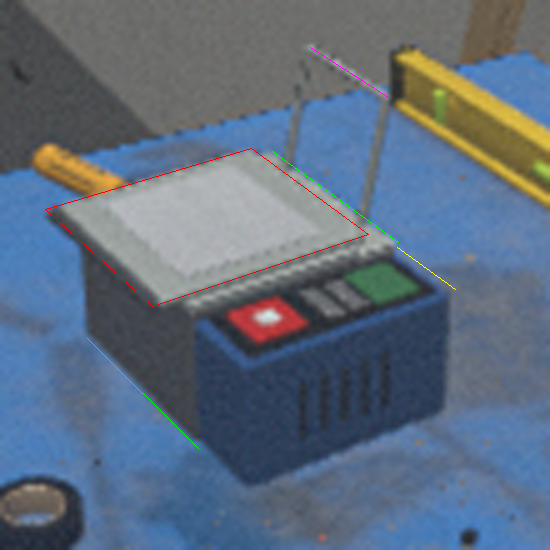

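```bash
sed -i 's/L=.155/L=.151/' ik.py; python3 - <<'E'
from ik import *
G=gtool(-45,10,1)
p=bead(0); print(p)
plan(p+G.apply([0,0,-.05]),G)
plan(p+G.apply([0,0,.012]),G)
E
```

```text
[0.48084628 0.16006883 0.104     ]
shift [0.1256 0.0174 0.0387] rot [-0.04  0.19  0.39]
shift [0.1258 0.0174 0.1007] rot [-0.04  0.19  0.39]
```

Emit:
{"method": "carry_out", "body": {"increments": "0 0 0 0.03 0.01 0.01 0.06; 0 0 0 0.06 0.017 0.02 0.06; 0 0 0 0.09 0.017 0.03 0.06; 0 0 0 0.115 0.017 0.038 0.05; 0 0 0 0.1215 0.017 0.038 0.05"}}

```text
time: 5.98
ee_pos: [0.4435, 0.1918, 0.1166]
eef_rot: [0.198, 0.739, -0.274, 0.583]
ft_force: [-0.4, -0.3, 0.4]
width: 0.0519
```

```bash
python3 - <<'E'
from ik import *
st()
G=gtool(-45,10,1)
p=bead(0)+[0,0,.004]
plan(p+G.apply([0,0,.012]),G)
im,d=r.camera('scene');cv2.imwrite('pics/s3.png',cv2.resize(im[80:280,60:310],None,fx=3,fy=3))
im,d=r.camera('wrist');cv2.imwrite('pics/w3.png',im)
E
```

```text
t 5.97 q [-1.079  0.615 -0.201  2.119  1.206  1.658  0.524] p [0.4435 0.1918 0.1166] x [-0.243 -0.026 -0.97 ] z [ 0.753 -0.635 -0.172] f [-0.38 -0.33  0.36] w 0.0519
shift [ 0.0001 -0.0001  0.0617] rot [-0.16  0.1   0.3 ]
```

View pics/s3.png

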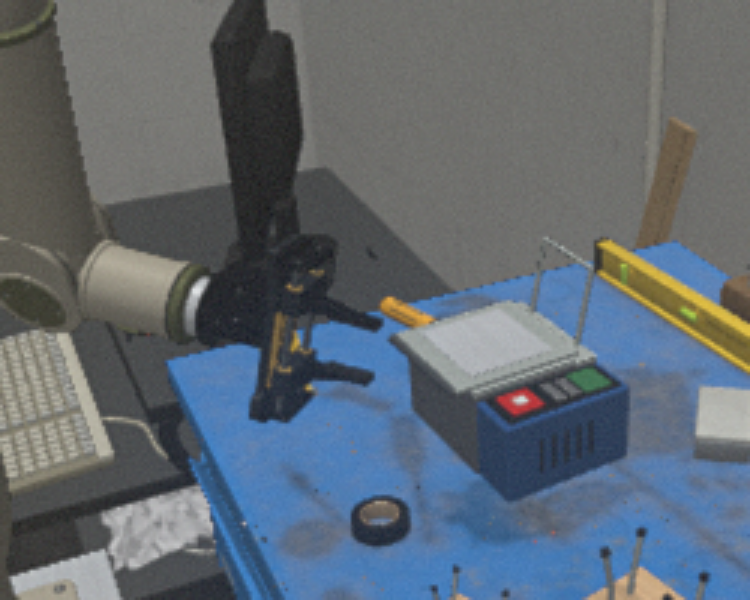

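View pics/w3.png

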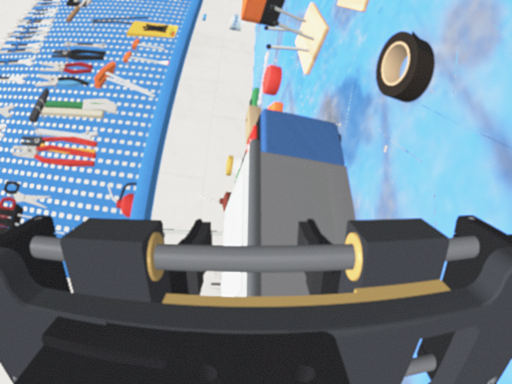

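The fingers straddle the lid's front lip, with the bead at (252,200) in the wrist view, between the jaws. Next I'll advance and pinch it.

Emit:
{"method": "carry_out", "body": {"increments": "0 0 0 0 0 0.03 0.05; 0 0 0 0 0 0.055 0.05; 0 0 0 0 0 0.062 0.04; 0 0 0 0 0 0.062 0.02; 0 0 0 0 0 0.062 0", "squeeze": 12}}

```text
time: 6.7
ee_pos: [0.4898, 0.1544, 0.1069]
eef_rot: [0.197, 0.74, -0.272, 0.583]
ft_force: [0.1, -0.4, 0.3]
width: 0.0279
```

```bash
python3 - <<'E'
from ik import *
st()
im,d=r.camera('scene');cv2.imwrite('pics/s4.png',cv2.resize(im[120:260,110:300],None,fx=4,fy=4))
E
```

```text
t 6.7 q [-1.005  0.62  -0.142  2.149  1.309  1.573  0.521] p [0.4898 0.1544 0.1069] x [-0.242 -0.026 -0.97 ] z [ 0.755 -0.633 -0.172] f [ 0.11 -0.36  0.32] w 0.0279
```

View pics/s4.png

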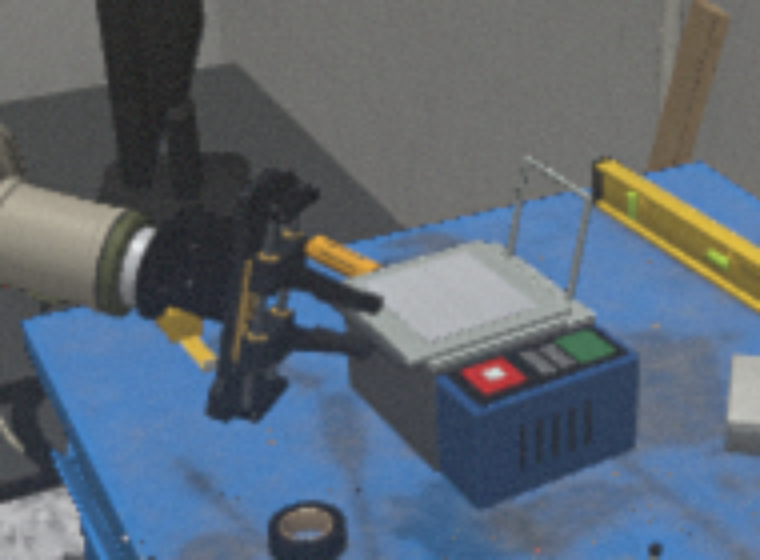

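Well placed; I'll finish the close.

Emit:
{"method": "carry_out", "body": {"increments": "0 0 0 0 0 0 0; 0 0 0 0 0 0 0; 0 0 0 0 0 0 0; 0 0 0 0 0 0 0; 0 0 0 0 0 0 0"}}

```text
time: 7.38
ee_pos: [0.4898, 0.1544, 0.1067]
eef_rot: [0.197, 0.74, -0.272, 0.583]
ft_force: [-1.1, -0.3, -1.3]
width: 0.0103
```

```bash
python3 - <<'E'
from ik import *
st()
s=r.read_state();p0=s["ee_pos"];R0=Ro.from_quat(s["eef_rot"])
# bead relative tool, rigid; arc about hinge
b0=bead(0)+[0,0,.004]
off=R0.inv().apply(b0-p0); print("bead in tool",off.round(4))
h=w2([HX,0,HZ])
for th in (5,10,15,20,25,30,35,40,45):
    lag=0
    R=lidrot(th-lag)*R0; b=bead(th); p=b-R.apply(off)
    print(th,"shift",R0.inv().apply(p-p0).round(4),"rot",(R0.inv()*R).as_rotvec(degrees=True).round(2))
E
```

```text
t 7.38 q [-1.005  0.62  -0.142  2.15   1.309  1.573  0.521] p [0.4898 0.1544 0.1067] x [-0.243 -0.026 -0.97 ] z [ 0.755 -0.633 -0.172] f [-1.12 -0.32 -1.33] w 0.0103
bead in tool [ 0.0008 -0.0013 -0.0106]
5 shift [-0.0083 -0.0012 -0.0012] rot [-0.02  3.59 -3.48]
10 shift [-0.0206 -0.0023 -0.0022] rot [-0.04  7.18 -6.96]
15 shift [-0.033  -0.0026 -0.0025] rot [ -0.07  10.77 -10.44]
20 shift [-0.0455 -0.0023 -0.002 ] rot [ -0.09  14.36 -13.92]
25 shift [-0.0578 -0.0011 -0.0008] rot [ -0.11  17.95 -17.4 ]
30 shift [-0.0699  0.0008  0.0013] rot [ -0.13  21.54 -20.89]
35 shift [-0.0817  0.0034  0.004 ] rot [ -0.16  25.13 -24.37]
40 shift [-0.0932  0.0067  0.0075] rot [ -0.18  28.71 -27.85]
45 shift [-0.1042  0.0107  0.0117] rot [ -0.2   32.3  -31.33]
```

Emit:
{"method": "carry_out", "body": {"increments": "0 3.6 -3.5 -0.0083 -0.001 -0.001 0; 0 7.2 -7 -0.0206 -0.002 -0.002 0; 0 10.8 -10.4 -0.033 -0.0025 -0.0025 0; 0 14.4 -13.9 -0.0455 -0.002 -0.002 0; 0 18 -17.4 -0.058 -0.001 -0.001 0"}}

```text
time: 8.0
ee_pos: [0.5027, 0.1556, 0.1638]
eef_rot: [0.123, 0.843, -0.323, 0.412]
ft_force: [2.9, -0.1, -1.9]
width: 0.0103
```

```bash
python3 - <<'E'
from ik import *
st()
im,d=r.camera('scene');cv2.imwrite('pics/s5.png',cv2.resize(im[100:260,110:300],None,fx=4,fy=3.75))
s=r.read_state()
off=np.array([ 0.0008,-0.0013,-0.0106]);G0=gtool(-45,10,1)
p0=s["ee_pos"];R0=Ro.from_quat(s["eef_rot"]);b=p0+R0.apply(off)
v=RW.inv().apply(b-w2([HX,0,HZ+.003]));print("bead wrt hinge",v.round(4),"angle",np.degrees(np.arctan2(v[2],-v[0])),np.hypot(v[0],v[2]))
for th in (30,35,40,45,50,55,60):
    lag=max(0,th-40)*.4
    R=lidrot(th-lag)*G0; p=bead(th)-R.apply(off)
    print(th,"shift",R0.inv().apply(p-p0).round(4),"rot",(R0.inv()*R).as_rotvec(degrees=True).round(2))
E
```

```text
t 8.0 q [-0.855  0.334 -0.187  2.062  1.104  1.441  1.229] p [0.5027 0.1556 0.1638] x [-0.631 -0.059 -0.774] z [ 0.615 -0.646 -0.452] f [ 2.89 -0.14 -1.88] w 0.0103
bead wrt hinge [-0.135   0.0003  0.0672] angle 26.449178977197292 0.1508308812992539
30 shift [-0.0084 -0.0015 -0.0012] rot [-0.05  3.39 -3.23]
35 shift [-0.0208 -0.0027 -0.0023] rot [-0.05  6.98 -6.72]
40 shift [-0.0332 -0.003  -0.0027] rot [ -0.05  10.57 -10.2 ]
45 shift [-0.0459 -0.0026 -0.0022] rot [ -0.05  12.72 -12.29]
50 shift [-0.0585 -0.0013 -0.0009] rot [ -0.05  14.87 -14.38]
55 shift [-0.0709  0.0007  0.0011] rot [ -0.05  17.02 -16.47]
60 shift [-0.083   0.0034  0.004 ] rot [ -0.05  19.18 -18.56]
```

View pics/s5.png

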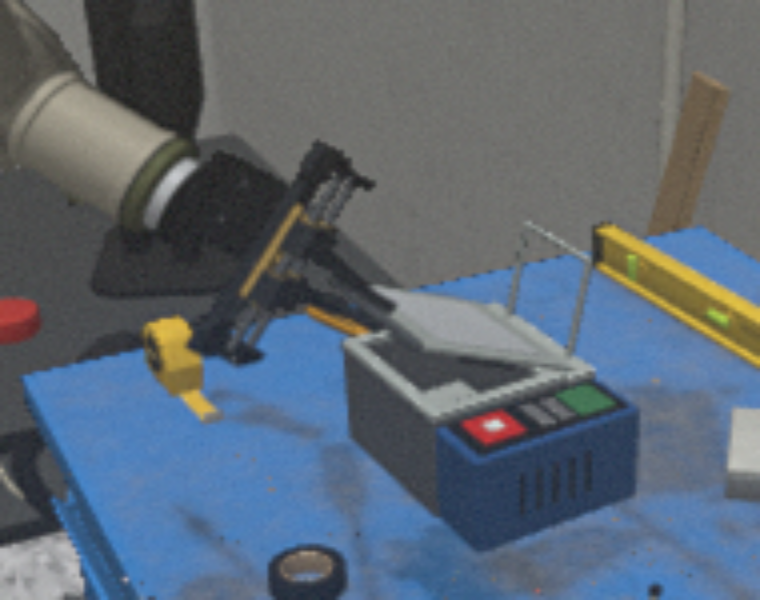

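The lid is tipping with its rear in place and the bead held. I'll continue the arc.

Emit:
{"method": "carry_out", "body": {"increments": "0 3.4 -3.2 -0.0084 -0.0015 -0.0012 0; 0 7 -6.7 -0.021 -0.0027 -0.0023 0; 0 10.6 -10.2 -0.033 -0.003 -0.0027 0; 0 13.6 -13.1 -0.051 -0.002 -0.0016 0; 0 17 -16.5 -0.071 0.0007 0.0011 0"}}

```text
time: 8.68
ee_pos: [0.5497, 0.1595, 0.2201]
eef_rot: [0.048, 0.904, -0.357, 0.231]
ft_force: [1.0, 0.4, -3.2]
width: 0.0095
```

```bash
cat > nx.py <<'E'
from ik import *
import sys
st()
s=r.read_state()
off=np.array([ 0.0008,-0.0013,-0.0106]);G0=gtool(-45,10,1)
p0=s["ee_pos"];R0=Ro.from_quat(s["eef_rot"]);b=p0+R0.apply(off)
v=RW.inv().apply(b-w2([HX,0,HZ+.003]));print("bead wrt hinge",v.round(4),"angle",np.degrees(np.arctan2(v[2],-v[0])),np.hypot(v[0],v[2]))
for th in map(float,sys.argv[1:]):
    lag=max(0,th-40)*.4
    R=lidrot(th-lag)*G0; p=bead(th)-R.apply(off)
    print(th,"shift",R0.inv().apply(p-p0).round(4),"rot",(R0.inv()*R).as_rotvec(degrees=True).round(2))
E
python3 nx.py 60 66 72 78 84
```

```text
t 8.68 q [-0.708  0.33  -0.155  1.749  0.863  1.501  1.907] p [0.5497 0.1595 0.2201] x [-0.889 -0.078 -0.451] z [ 0.383 -0.667 -0.639] f [ 0.96  0.36 -3.19] w 0.0095
bead wrt hinge [-8.700e-02 -1.000e-04  1.233e-01] angle 54.80561368704792 0.15093933570284082
60.0 shift [-0.0132 -0.0009 -0.0011] rot [-0.12  2.05 -1.95]
66.0 shift [-0.0285 -0.0009 -0.0011] rot [-0.13  4.63 -4.46]
72.0 shift [-0.0436  0.0002  0.    ] rot [-0.13  7.21 -6.97]
78.0 shift [-0.0586  0.0024  0.0023] rot [-0.13  9.79 -9.48]
84.0 shift [-0.0731  0.0057  0.0057] rot [ -0.13  12.37 -11.99]
```

Emit:
{"method": "carry_out", "body": {"increments": "0 2 -2 -0.0132 -0.0009 -0.001 0; 0 4.6 -4.5 -0.0285 -0.0009 -0.001 0; 0 7.2 -7 -0.0436 0.0002 0 0; 0 9.8 -9.5 -0.0586 0.0024 0.0023 0; 0 12.4 -12 -0.073 0.0057 0.0057 0"}}

```text
time: 9.3
ee_pos: [0.618, 0.1655, 0.2446]
eef_rot: [-0.009, 0.923, -0.372, 0.092]
ft_force: [-0.1, -0.2, -4.7]
width: 0.0096
```

```bash
python3 nx.py 88 92 96 100 103 106; python3 - <<'E'
from ik import *
im,d=r.camera('scene');cv2.imwrite('pics/s6.png',cv2.resize(im[80:260,110:320],None,fx=3.3,fy=3.3))
E
```

```text
t 9.3 q [-0.613  0.524 -0.122  1.367  0.744  1.666  2.342] p [0.618  0.1655 0.2446] x [-0.983 -0.084 -0.163] z [ 0.176 -0.686 -0.706] f [-0.06 -0.16 -4.68] w 0.0096
bead wrt hinge [-1.610e-02 -1.000e-04  1.489e-01] angle 83.84639889324362 0.14975231054532673
88.0 shift [-0.0106 -0.     -0.0002] rot [-0.2   1.52 -1.6 ]
92.0 shift [-0.0207  0.0012  0.001 ] rot [-0.2   3.24 -3.28]
96.0 shift [-0.0306  0.0029  0.0027] rot [-0.2   4.95 -4.95]
100.0 shift [-0.0403  0.0051  0.005 ] rot [-0.2   6.67 -6.63]
103.0 shift [-0.0474  0.0071  0.007 ] rot [-0.19  7.96 -7.88]
106.0 shift [-0.0544  0.0093  0.0092] rot [-0.19  9.25 -9.14]
```

View pics/s6.png

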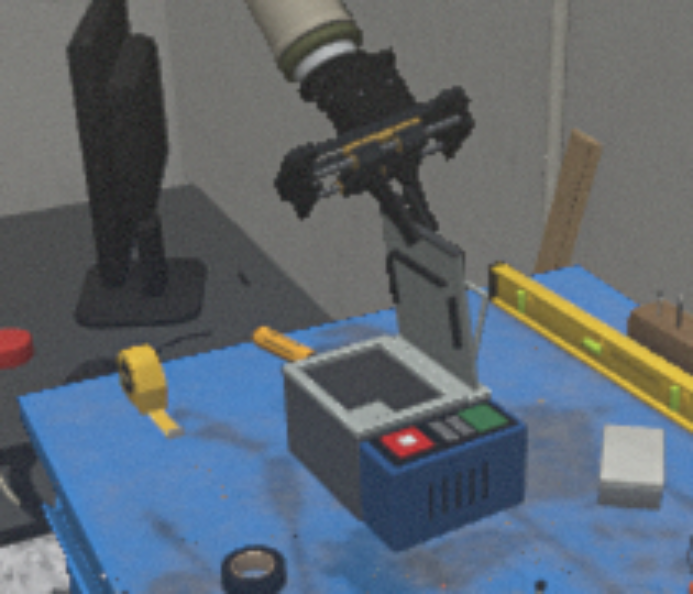

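The lid is now nearly upright. I'll take it past upright with less wrist turn.

Emit:
{"method": "carry_out", "body": {"increments": "0 1 -1 -0.0106 0 0 0; 0 2 -2 -0.0207 0.0012 0.001 0; 0 3 -3 -0.0306 0.0029 0.0027 0; 0 4 -4 -0.0403 0.0051 0.005 0; 0 4.5 -4.5 -0.0474 0.0071 0.007 0"}}

```text
time: 9.98
ee_pos: [0.6682, 0.168, 0.2426]
eef_rot: [-0.029, 0.925, -0.377, 0.04]
ft_force: [-0.1, -1.3, 6.7]
width: 0.0097
```

```bash
python3 nx.py 104 107 110; python3 - <<'E'
from ik import *
im,d=r.camera('scene');cv2.imwrite('pics/s7.png',cv2.resize(im[80:260,110:320],None,fx=3.3,fy=3.3))
E
```

```text
t 9.97 q [-0.575  0.676 -0.106  1.132  0.729  1.756  2.514] p [0.6682 0.168  0.2426] x [-0.995 -0.084 -0.052] z [ 0.096 -0.696 -0.712] f [-0.1  -1.26  6.72] w 0.0097
bead wrt hinge [ 0.0352 -0.0019  0.147 ] angle 103.44590685801043 0.15117350629302187
104.0 shift [-0.0006  0.0019 -0.0009] rot [-0.38  3.71 -3.9 ]
107.0 shift [-0.0078  0.0037  0.0008] rot [-0.38  4.99 -5.16]
110.0 shift [-0.0149  0.0057  0.0029] rot [-0.37  6.28 -6.42]
```

View pics/s7.png

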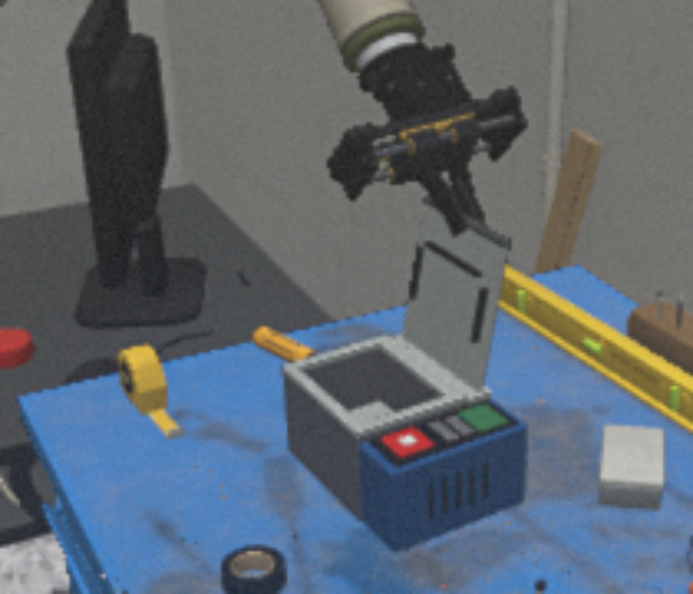

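Emit:
{"method": "carry_out", "body": {"increments": "0 0 0 -0.004 0.002 0 0; 0 0 0 -0.0065 0.003 0 0; 0 0 0 -0.0065 0.003 0 0.05; 0 0 0 -0.0065 0.003 0 0.06; 0 0 0 -0.0065 0.003 0 0.06"}}

```text
time: 10.65
ee_pos: [0.6753, 0.1707, 0.2406]
eef_rot: [-0.029, 0.925, -0.377, 0.04]
ft_force: [0.4, 0.2, -0.1]
width: 0.0332
```

```bash
python3 nx.py 107; python3 - <<'E'
from ik import *
im,d=r.camera('scene');cv2.imwrite('pics/s8.png',cv2.resize(im[80:260,110:320],None,fx=3.3,fy=3.3))
im,d=r.camera('wrist');cv2.imwrite('pics/w8.png',im)
E
```

```text
t 10.65 q [-0.575  0.695 -0.104  1.107  0.731  1.759  2.521] p [0.6753 0.1707 0.2406] x [-0.995 -0.084 -0.052] z [ 0.096 -0.695 -0.712] f [ 0.39  0.19 -0.13] w 0.0332
bead wrt hinge [4.25e-02 1.00e-04 1.45e-01] angle 106.3245000642786 0.1510897875380066
107.0 shift [-0.0006  0.0005  0.0006] rot [-0.37  5.02 -5.15]
```

View pics/s8.png

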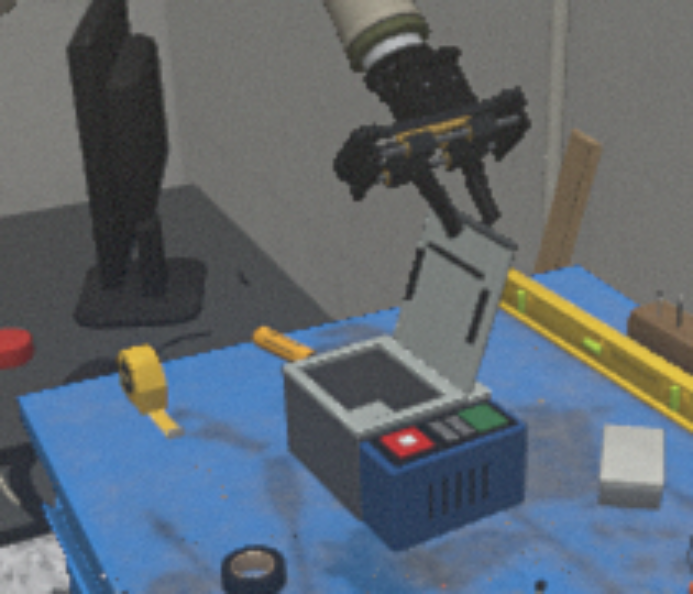

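View pics/w8.png

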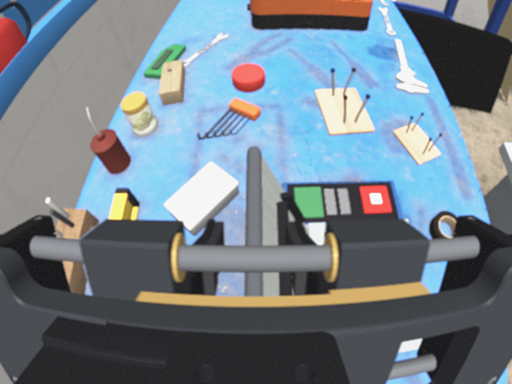

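```bash
python3 fit.py >/dev/null; cat >> ik.py <<'E'
SO=np.array([.5456,-.1856,.010]); SY=np.deg2rad(10.9)
RS=Ro.from_euler('z',SY)
def gt2(psi,flip): # in washer frame, eps=0
    return RW.inv()*gtool(psi,0,flip)
def upright(yaw,th): return Ro.from_euler('z',yaw)*Ro.from_euler('y',th,degrees=True)
E
python3 - <<'E'
from ik import *
q0=r.read_state()["joint_positions"]
for psi in (0,-15,-30,-45):
  for fl in (1,-1):
    T=gt2(psi,fl); q=q0; print(psi,fl)
    B=bead(107)
    seq=[(B,upright(YAW,107),-.06),(B,upright(YAW,107),.012),(B+[-.05,0,.06],upright(YAW,100),.012),(B+[-.09,-.03,.07],upright(YAW,90),.012),
      (np.array([.56,-.0,.30]),upright(SY,90),.012),(SO+[0,0,.27],upright(SY,90),.012),(SO+[0,0,.151],upright(SY,90),.012),(SO+[0,0,.151],upright(SY,90),-.06)]
    for b,R,d in seq:
        R=R*T; q,ep,er=ik(b+R.apply([0,0,d]),R,q); print("  ",round(ep*1000),round(np.degrees(er)),q.round(2),R.as_matrix()[:,2].round(2))
E
```

```text
0 1
   3 2 [ 0.1   0.92 -1.16  0.73  0.71  2.05  2.59] [-0.29 -0.03 -0.96]
   0 0 [ 0.18  0.93 -1.17  0.92  0.68  1.94  2.55] [-0.29 -0.03 -0.96]
   0 0 [ 0.34  0.75 -1.27  1.14  0.61  1.84  2.5 ] [-0.17 -0.02 -0.98]
   0 0 [ 0.64  0.57 -1.45  1.43  0.57  1.62  2.5 ] [ 0.  0. -1.]
   17 12 [ 0.85  0.57 -1.46  1.5   0.62  1.69  2.59] [ 0.  0. -1.]
   32 25 [ 1.07  0.65 -1.46  1.53  0.79  1.72  2.59] [ 0.  0. -1.]
   25 18 [ 1.15  0.75 -1.46  1.77  0.92  1.47  2.59] [ 0.  0. -1.]
   30 23 [ 1.1   0.68 -1.46  1.63  0.83  1.62  2.59] [ 0.  0. -1.]
0 -1
   0 0 [-0.34  0.78  0.14  0.65 -0.14  2.01 -0.17] [-0.29 -0.03 -0.96]
   0 0 [-0.36  0.71  0.14  0.91 -0.13  1.82 -0.16] [-0.29 -0.03 -0.96]
   0 0 [-0.41  0.47  0.14  1.13 -0.09  1.72 -0.19] [-0.17 -0.02 -0.98]
   0 0 [-0.43  0.23  0.14  1.42 -0.03  1.5  -0.19] [ 0.  0. -1.]
   0 0 [-0.28  0.13  0.24  1.58 -0.03  1.44  0.16] [ 0.  0. -1.]
   0 0 [-0.06  0.17  0.38  1.58 -0.06  1.41  0.53] [ 0.  0. -1.]
   0 0 [-0.04  0.26  0.37  1.74 -0.1   1.17  0.56] [ 0.  0. -1.]
   0 0 [-0.05  0.2   0.37  1.65 -0.07  1.31  0.54] [ 0.  0. -1.]
-15 1
 
[... 2750 characters left out ...]
.54 -1.33  2.03  1.3   1.5   2.44] [ 0.13 -0.69 -0.71]
   0 0 [ 0.91  0.47 -1.43  1.99  1.18  1.58  2.46] [ 0.13 -0.69 -0.71]
-45 -1
   3 2 [-0.9   1.05  0.89  0.59  0.02  2.05  0.03] [-0.14 -0.72 -0.68]
   0 0 [-0.95  1.01  0.9   0.84  0.03  1.9   0.02] [-0.14 -0.72 -0.68]
   0 0 [-1.13  0.84  0.98  1.04  0.09  1.82 -0.06] [-0.06 -0.72 -0.7 ]
   0 0 [-1.35  0.68  1.09  1.33  0.18  1.63 -0.22] [ 0.06 -0.7  -0.71]
   0 0 [-1.48  0.45  1.24  1.69  0.37  1.34 -0.16] [ 0.13 -0.69 -0.71]
   0 0 [-1.36  0.26  1.33  1.89  0.58  1.11 -0.1 ] [ 0.13 -0.69 -0.71]
   0 0 [-1.16  0.47  1.16  2.    0.46  0.86 -0.16] [ 0.13 -0.69 -0.71]
   0 0 [-1.35  0.37  1.24  1.96  0.51  1.04 -0.21] [ 0.13 -0.69 -0.71]
```

Emit:
{"method": "carry_out", "body": {"increments": "0 0 0 0 0 -0.03 0.06; 0 0 0 0 -0.005 -0.08 0.06; 0 0 10 0 -0.02 -0.11 0.06; 0 0 20 0 -0.04 -0.12 0.06; 0 0 30 0 -0.05 -0.12 0.06"}}

```text
time: 11.38
ee_pos: [0.6652, 0.2187, 0.3628]
eef_rot: [0.214, 0.9, -0.353, 0.138]
ft_force: [0.3, -0.1, 0.1]
width: 0.0597
```

```bash
cat > pg.py <<'E'
from ik import *
T=gt2(0,-1); B=bead(107.)
R=upright(YAW,107)*T
s=r.read_state();R0=Ro.from_quat(s["eef_rot"])
st();plan(B+R.apply([0,0,-.07]),R)
E
python3 pg.py
```

```text
t 11.38 q [-0.671  0.708 -0.044  0.833  0.73   1.978  2.132] p [0.6652 0.2187 0.3628] x [-0.87   0.288 -0.4  ] z [ 0.098 -0.694 -0.713] f [ 0.3  -0.14  0.06] w 0.0597
shift [-0.019   0.0158  0.0644] rot [ 38.39  48.14 130.9 ]
```

Emit:
{"method": "carry_out", "body": {"increments": "2.7 3.4 9.2 0 0 0 0.06; 5.4 6.8 18.4 0 0 0 0.06; 8.1 10.2 27.6 0 0 0 0.06; 10.8 13.6 36.8 0 0 0 0.06; 13.4 16.8 45.8 0 0 0 0.06"}}

```text
time: 12.0
ee_pos: [0.657, 0.236, 0.3751]
eef_rot: [0.448, 0.812, -0.332, 0.172]
ft_force: [0.6, 2.1, 0.2]
width: 0.0601
```

```bash
python3 pg.py
```

```text
t 12.0 q [-0.898  0.889  0.674  0.625  0.222  2.057  1.861] p [0.657  0.236  0.3751] x [-0.54   0.613 -0.576] z [-0.018 -0.693 -0.721] f [0.57 2.08 0.18] w 0.0601
shift [-0.0215  0.0339  0.082 ] rot [ 37.31  36.14 104.09]
```

```bash
python3 - <<'E'
from ik import *
for az in (110,80,60): plan([.62,.20,.37],tool(az))
q,ep,er=ik(np.array([.62,.2,.37]),tool(80),r.read_state()["joint_positions"]);print(q.round(2),ep,er)
E
```

```text
shift [ 0.0008 -0.0428  0.0293] rot [-20.39  38.95  11.68]
shift [ 0.0008 -0.0428  0.0293] rot [-9.81 43.76 40.17]
shift [ 0.0008 -0.0428  0.0293] rot [-2.11 45.97 59.1 ]
[-0.89  0.42  0.77  1.14 -0.29  1.69  1.21] 1.4009458215856181e-05 0.00015488496088200766
```

Emit:
{"method": "carry_out", "body": {"increments": "-1.8 8 7.3 0 -0.01 0 0.06; -3.6 16 14.7 0 -0.02 0.005 0.06; -5.4 24 22 0 -0.03 0.01 0.06; -7.2 32 29.4 0 -0.04 0.02 0.06; -9 40 36.7 0 -0.043 0.029 0.06"}}

```text
time: 12.62
ee_pos: [0.6203, 0.1992, 0.3715]
eef_rot: [0.741, 0.67, -0.035, 0.019]
ft_force: [0.7, 0.1, 0.5]
width: 0.06
```

```bash
python3 pg.py; python3 - <<'E'
from ik import *
plan([.65,.175,.37],tool(20))
E
```

```text
t 12.62 q [-0.889  0.49   0.794  1.082 -0.275  1.736  1.277] p [0.6203 0.1992 0.3715] x [ 0.1    0.992 -0.078] z [-0.027 -0.076 -0.997] f [0.72 0.07 0.47] w 0.06
shift [-0.0082  0.0781  0.0555] rot [13.85 -9.7  78.04]
shift [-0.0209  0.0321  0.0025] rot [ 1.51  4.62 64.15]
```

Emit:
{"method": "carry_out", "body": {"increments": "0.3 0.8 10.6 -0.003 0.005 0 0.06; 0.5 1.6 21.2 -0.007 0.01 0 0.06; 0.8 2.4 31.8 -0.012 0.018 0 0.06; 1 3.2 42.4 -0.016 0.025 0 0.06; 1.3 3.9 53 -0.02 0.032 0 0.06"}}

```text
time: 13.25
ee_pos: [0.6503, 0.1759, 0.3726]
eef_rot: [0.964, 0.266, -0.006, 0.002]
ft_force: [0.1, -0.6, 0.1]
width: 0.06
```

```bash
python3 pg.py; python3 - <<'E'
from ik import *
im,d=r.camera('scene');np.save("pics/s9.npy",d);cv2.imwrite("pics/s9f.png",im);cv2.imwrite('pics/s9.png',cv2.resize(im[80:260,110:320],None,fx=3.3,fy=3.3))
im,d=r.camera('wrist');cv2.imwrite('pics/w9.png',im)
E
```

```text
t 13.25 q [-0.869  0.562  0.961  1.05  -0.451  1.738  0.473] p [0.6503 0.1759 0.3726] x [ 0.859  0.512 -0.013] z [-0.01  -0.008 -1.   ] f [ 0.14 -0.59  0.09] w 0.06
shift [0.0412 0.0206 0.0568] rot [  4.08 -16.02  25.57]
```

View pics/s9.png

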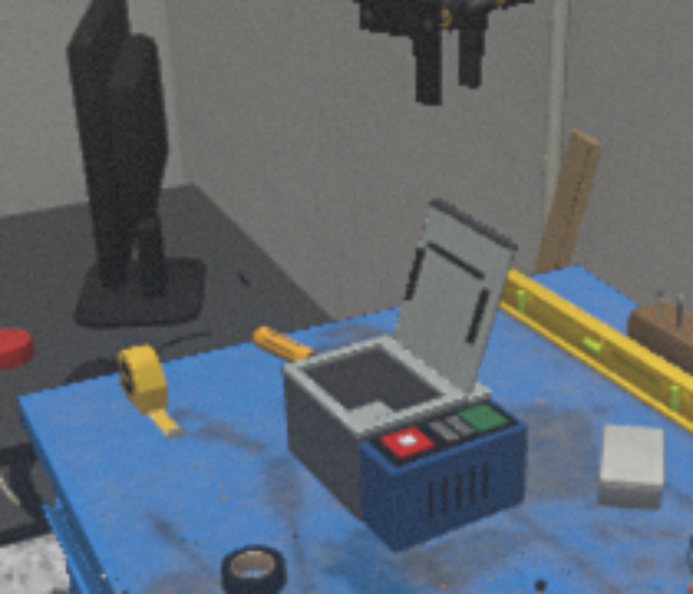

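View pics/w9.png

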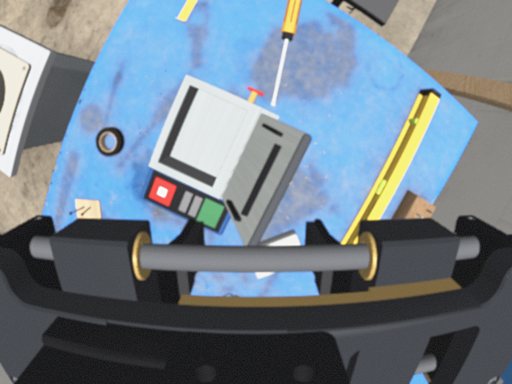

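```bash
python3 - <<'E'
from ik import *
im=cv2.imread("pics/s9f.png");c=(120,230,210,290);k=5
a=cv2.resize(im[c[0]:c[1],c[2]:c[3]],None,fx=k,fy=k,interpolation=cv2.INTER_CUBIC)
for th,col in((104,(0,0,255)),(107,(0,255,0)),(110,(255,0,255))):
    P=[]
    for y in(-.07,.07):
        t=np.deg2rad(th);P.append(w2([HX-.151*np.cos(t),y,HZ+.151*np.sin(t)]))
    q=proj("scene",np.array(P)); q=[tuple(int(round(v)) for v in ((x[0]+.5-c[2])*k,(x[1]+.5-c[0])*k)) for x in q]; cv2.line(a,q[0],q[1],col,1)
cv2.imwrite("pics/o9.png",a)
E
```

```text
(no output)
```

View pics/o9.png

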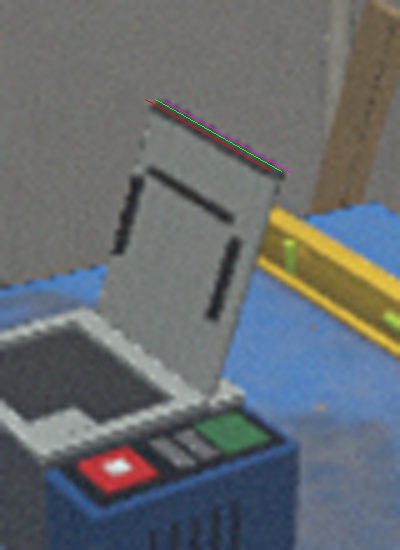

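Emit:
{"method": "carry_out", "body": {"increments": "0.8 -3.2 5.1 0.008 0.004 0.01 0.06; 1.6 -6.4 10.2 0.016 0.008 0.02 0.06; 2.4 -9.6 15.3 0.025 0.012 0.03 0.06; 3.3 -12.8 20.4 0.033 0.016 0.045 0.06; 4.1 -16 25.6 0.041 0.0206 0.057 0.06"}}

```text
time: 13.98
ee_pos: [0.6895, 0.1771, 0.3117]
eef_rot: [0.987, 0.07, -0.142, 0.011]
ft_force: [-0.1, -0.3, -2.1]
width: 0.0598
```

```bash
python3 pg.py; python3 - <<'E'
from ik import *
im,d=r.camera('wrist');cv2.imwrite('pics/w10.png',im)
E
```

```text
t 13.97 q [-0.505  0.868  0.661  0.612 -0.493  2.042  0.004] p [0.6895 0.1771 0.3117] x [ 0.95   0.135 -0.283] z [-0.28  -0.042 -0.959] f [-0.08 -0.26 -2.06] w 0.0598
shift [ 0.005  -0.0009 -0.0053] rot [ 1.   -0.57  2.97]
```

View pics/w10.png

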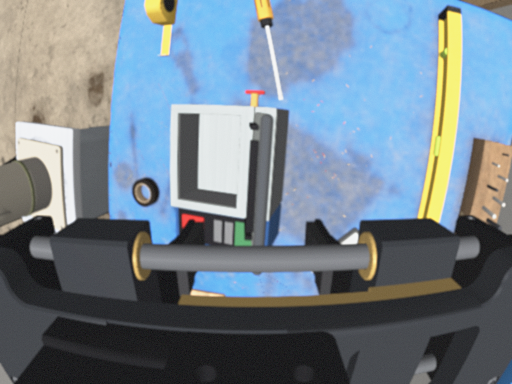

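Emit:
{"method": "carry_out", "body": {"increments": "0.5 -0.3 1.5 0.003 0 0.03 0.06; 1 -0.6 3 0.005 -0.001 0.06 0.05; 1 -0.6 3 0.005 -0.001 0.077 0.04; 1 -0.6 3 0.005 -0.001 0.077 0.03; 1 -0.6 3 0.005 -0.001 0.077 0.02", "squeeze": 30}}

```text
time: 14.65
ee_pos: [0.6713, 0.1797, 0.2356]
eef_rot: [0.988, 0.046, -0.15, 0.003]
ft_force: [-0.1, 0.6, 0.5]
width: 0.0283
```

```bash
python3 pg.py; python3 - <<'E'
from ik import *
im,d=r.camera('scene');cv2.imwrite('pics/s11.png',cv2.resize(im[80:260,110:320],None,fx=3.3,fy=3.3))
E
```

```text
t 14.65 q [-0.587  0.821  0.668  0.877 -0.477  1.866  0.002] p [0.6713 0.1797 0.2356] x [ 0.951  0.09  -0.297] z [-0.296 -0.02  -0.955] f [-0.14  0.58  0.54] w 0.0283
shift [-0.0006  0.0025 -0.0834] rot [-0.31  0.25  0.41]
```

View pics/s11.png

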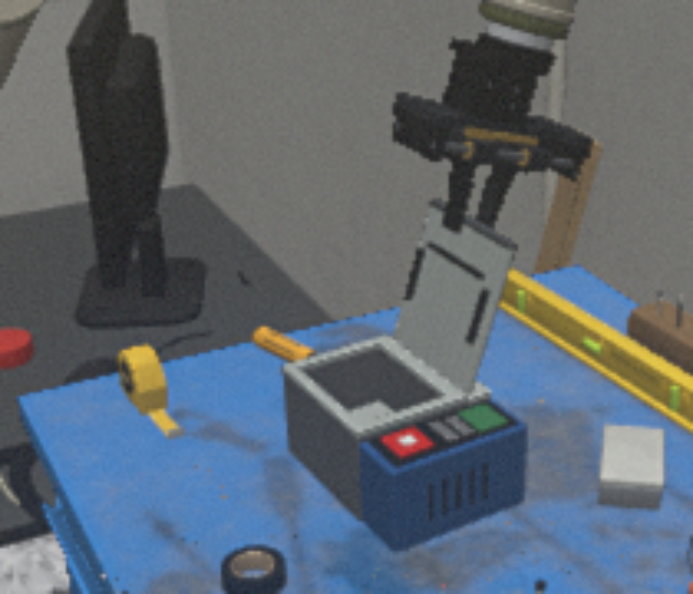

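Emit:
{"method": "carry_out", "body": {"increments": "0 0 0 0 0 0 0; 0 0 0 0 0 0 0; 0 0 0 0 0 0 0; 0 0 0 0 0 0 0; 0 0 0 0 0 0 0", "squeeze": 40}}

```text
time: 15.32
ee_pos: [0.6718, 0.1795, 0.2362]
eef_rot: [0.988, 0.046, -0.149, 0.003]
ft_force: [1.8, -0.6, 5.3]
width: 0.0091
```

```bash
python3 pg.py
```

```text
t 15.32 q [-5.860e-01  8.200e-01  6.660e-01  8.760e-01 -4.760e-01  1.865e+00
  1.000e-03] p [0.6718 0.1795 0.2362] x [ 0.951  0.09  -0.295] z [-0.294 -0.02  -0.955] f [ 1.84 -0.57  5.26] w 0.0091
shift [-0.0007  0.0023 -0.0826] rot [-0.31  0.16  0.38]
```

Emit:
{"method": "carry_out", "body": {"increments": "0 0 0 -0.002 0 -0.006 0; 0 0 0 -0.006 0 -0.019 0; 0 0 0 -0.016 0 -0.033 0; 0 2 0 -0.035 0 -0.055 0; 0 4 0 -0.055 0 -0.08 0"}}

```text
time: 15.95
ee_pos: [0.6424, 0.176, 0.3302]
eef_rot: [0.992, 0.046, -0.114, 0.002]
ft_force: [-0.0, 0.7, -3.2]
width: 0.0084
```

```bash
python3 - <<'E'
from ik import *
st()
im,d=r.camera('scene');cv2.imwrite('pics/s12.png',cv2.resize(im[60:260,110:320],None,fx=3,fy=3))
T=gt2(0,-1)
R=upright(YAW,90)*T; plan([.60,.15,.33],R)
R=upright(SY,90)*T; plan([.56,.0,.33],R)
E
```

```text
t 15.95 q [-0.644  0.673  0.705  0.903 -0.429  1.911 -0.017] p [0.6424 0.176  0.3302] x [ 0.97   0.091 -0.227] z [-0.227 -0.014 -0.974] f [-0.05  0.66 -3.17] w 0.0084
shift [-0.042   0.0219  0.0156] rot [-0.46 12.65  0.36]
shift [-0.0946  0.1675  0.0262] rot [-1.11 12.62 -5.51]
```

View pics/s12.png

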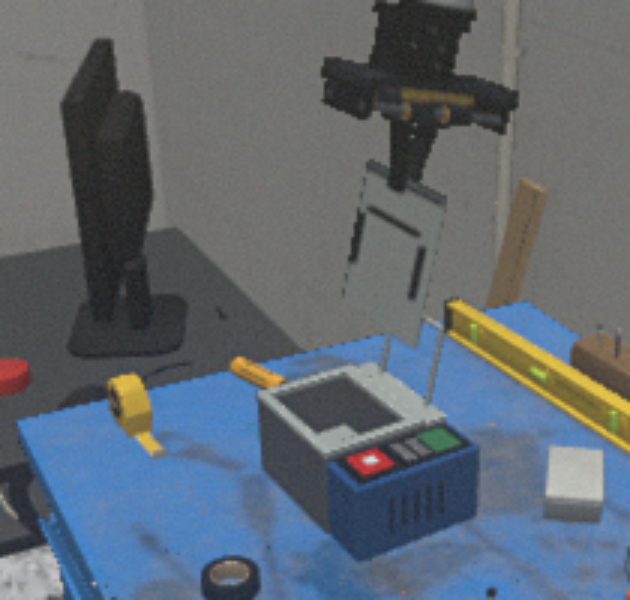

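Emit:
{"method": "carry_out", "body": {"increments": "0 3 0 -0.02 0.02 0.006 0; 0 6 -1 -0.04 0.055 0.012 0; 0 9 -2.5 -0.06 0.09 0.018 0; 0 11 -4 -0.08 0.13 0.022 0; -1 12.6 -5.5 -0.0946 0.1675 0.026 0"}}

```text
time: 16.62
ee_pos: [0.5589, -0.0021, 0.3308]
eef_rot: [0.996, 0.095, 0.0, -0.001]
ft_force: [0.2, 0.2, -3.0]
width: 0.0088
```

```bash
python3 - <<'E'
from ik import *
st()
T=gt2(0,-1)
R=upright(SY,90)*T; plan([SO[0],SO[1],.30],R)
E
```

```text
t 16.62 q [-0.779  0.173  0.818  1.494 -0.129  1.529  0.227] p [ 0.5589 -0.0021  0.3308] x [0.982 0.188 0.001] z [ 0.     0.003 -1.   ] f [ 0.17  0.24 -3.  ] w 0.0088
shift [-0.0477  0.1778  0.0303] rot [-0.16 -0.06 -0.04]
```

Emit:
{"method": "carry_out", "body": {"increments": "0 0 0 -0.008 0.03 0 0; 0 0 0 -0.02 0.07 0 0; 0 0 0 -0.032 0.115 0.01 0; 0 0 0 -0.042 0.155 0.02 0; 0 0 0 -0.048 0.178 0.03 0"}}

```text
time: 17.25
ee_pos: [0.5443, -0.1885, 0.3006]
eef_rot: [0.996, 0.093, 0.0, -0.002]
ft_force: [1.0, 0.6, -3.9]
width: 0.0087
```

```bash
python3 - <<'E'
from ik import *
st()
for n in("scene","top","wrist"):
    im,d=r.camera(n);np.save(f"pics/{n}13.npy",d);cv2.imwrite(f'pics/{n}13.png',im)
a=cv2.imread("pics/scene13.png");cv2.imwrite('pics/s13.png',cv2.resize(a[100:320,180:400],None,fx=2.7,fy=2.7))
a=cv2.imread("pics/top13.png");cv2.imwrite('pics/t13.png',cv2.resize(a[150:270,250:400],None,fx=4,fy=4))
E
```

```text
t 17.25 q [-0.495  0.254  0.92   1.508 -0.205  1.48   0.615] p [ 0.5443 -0.1885  0.3006] x [0.983 0.185 0.001] z [ 0.001  0.003 -1.   ] f [ 1.    0.59 -3.88] w 0.0087
```

View pics/s13.png

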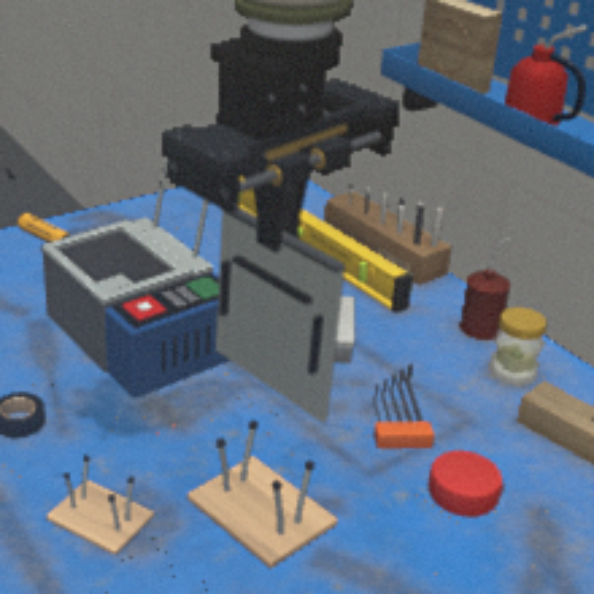

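View pics/wrist13.png

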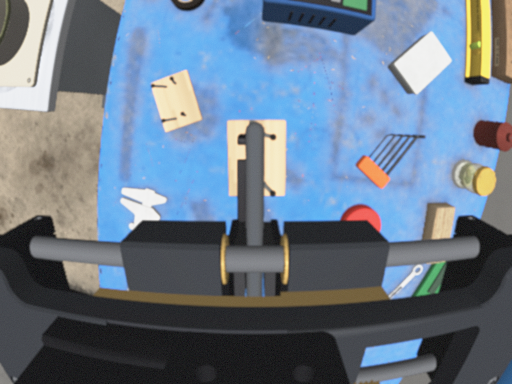

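View pics/t13.png

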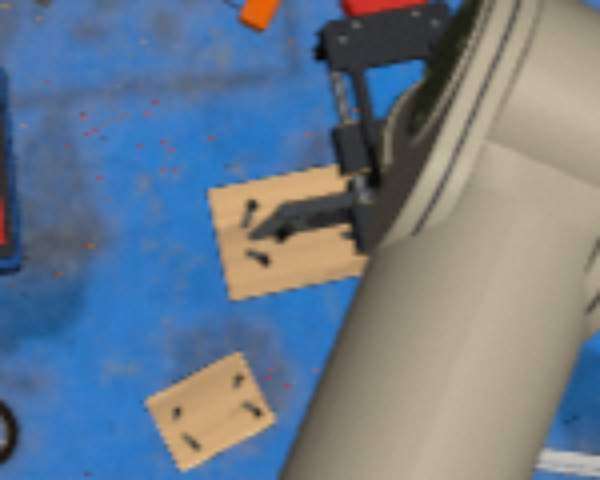

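```bash
python3 - <<'E'
from ik import *
W=cloud("scene",np.load("pics/scene13.npy"))
im=cv2.imread("pics/scene13.png")
m=np.zeros((384,512),np.uint8)
poly=np.array([[228,242],[330,288],[322,395],[228,355]])/2.7+[180,100]
cv2.fillPoly(m,[poly.astype(np.int32)],1)
P=W[m>0];P=P[~np.isnan(P[:,0])]
c=np.median(P,0)
for _ in range(5):
    c=P.mean(0);u,s,v=np.linalg.svd(P-c,full_matrices=False);n=v[2];d=(P-c)@n;P=P[abs(d)<max(.006,2*d.std())]
n=n*np.sign(n[0]);print("plane c",c.round(4),"n",n.round(4),"tilt",np.degrees(np.arcsin(n[2])).round(2),"yaw",np.degrees(np.arctan2(n[1],n[0])).round(2),"rms",d.std(),len(P))
s=r.read_state();p=s["ee_pos"]
print("TCP dist to underside plane",(p-c)@n)
g=p+[0,0,.0134]; # bead
for z in (.29,.155): # x of plane along n-direction under the tcp
    x=c+0; 
    print(z,"offset along slot x at y=tcp:", ((c-p)@n-(z-p[2])*n[2])/np.hypot(n[0],n[1]))
for nme,cc in (("top",(175,240,285,365)),("scene",(230,310,240,320))):
    im=cv2.imread(f"pics/{nme}0.png");k=7
    a=cv2.resize(im[cc[0]:cc[1],cc[2]:cc[3]],None,fx=k,fy=k,interpolation=cv2.INTER_CUBIC)
    def pt(p):
        q=proj(nme,p)[0];return tuple(int(round(v)) for v in ((q[0]+.5-cc[2])*k,(q[1]+.5-cc[0])*k))
    S=lambda x,y,z:np.array([SO[0],SO[1],0])+RS.apply([x,y,z])
    C=[S(x,y,.01) for x,y in((-.045,-.06),(.045,-.06),(.045,.06),(-.045,.06),(-.045,-.06))]
    for i in range(4): cv2.line(a,pt(C[i]),pt(C[i+1]),(0,0,255),1)
    for y in(-.038,.038):
        for sx in(-1,1): cv2.line(a,pt(S(sx*.011,y,.01)),pt(S(sx*.0195,y,.078)),(0,255,0),1)
    cv2.imwrite(f"pics/st_{nme}.png",a)
E
```

```text
plane c [ 0.5414 -0.1954  0.2311] n [ 0.9835  0.1805 -0.0132] tilt -0.76 yaw 10.4 rms 0.0014032811170226565 1496
TCP dist to underside plane 0.003472456401009559
0.29 offset along slot x at y=tcp: -0.0036092737091205133
0.155 offset along slot x at y=tcp: -0.005393964271359556
```

View pics/st_top.png

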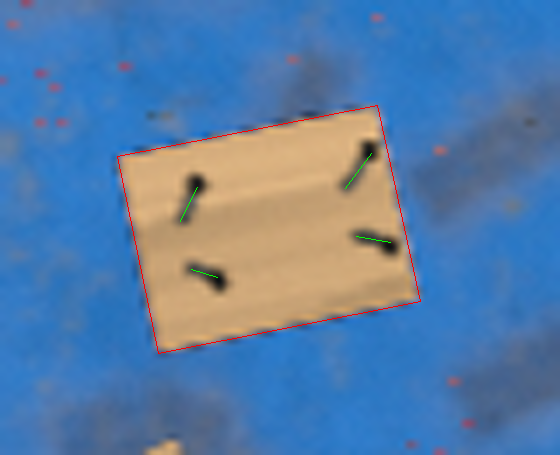

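View pics/st_scene.png

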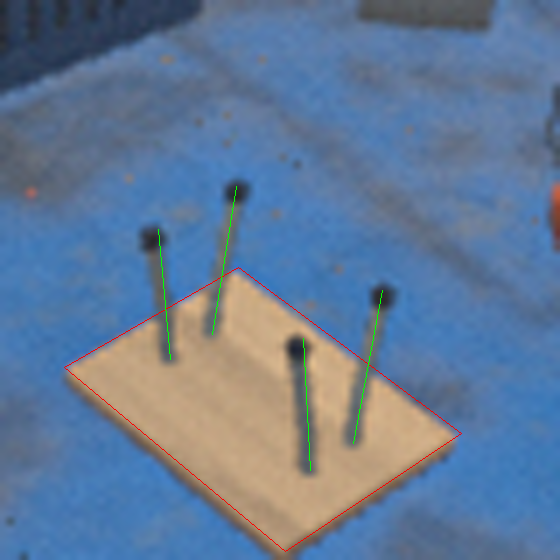

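The lid hangs within 1° of vertical, about 4 mm off the slot centre. I'll correct that and lower it.

Emit:
{"method": "carry_out", "body": {"increments": "0 0 0 0.004 -0.004 0.015 0; 0 0 0 0.004 -0.004 0.045 0; 0 0 0 0.004 -0.004 0.08 0; 0 0 0 0.004 -0.004 0.11 0; 0 0 0 0.004 -0.004 0.13 0"}}

```text
time: 18.02
ee_pos: [0.5473, -0.18, 0.1682]
eef_rot: [0.996, 0.094, -0.001, -0.002]
ft_force: [-0.1, -0.8, -3.4]
width: 0.0084
```

```bash
python3 - <<'E'
from ik import *
st()
p=r.read_state()["ee_pos"];print(RS.inv().apply(p-SO))
a,_=r.camera("scene");cv2.imwrite('pics/s14.png',cv2.resize(a[160:320,220:360],None,fx=3.7,fy=3.7))
E
```

```text
t 18.02 q [-0.469  0.347  0.874  1.701 -0.284  1.229  0.662] p [ 0.5473 -0.18    0.1682] x [ 0.982  0.187 -0.001] z [-0.002  0.004 -1.   ] f [-0.06 -0.77 -3.35] w 0.0084
[0.00274956 0.00522008 0.15822182]
```

View pics/s14.png

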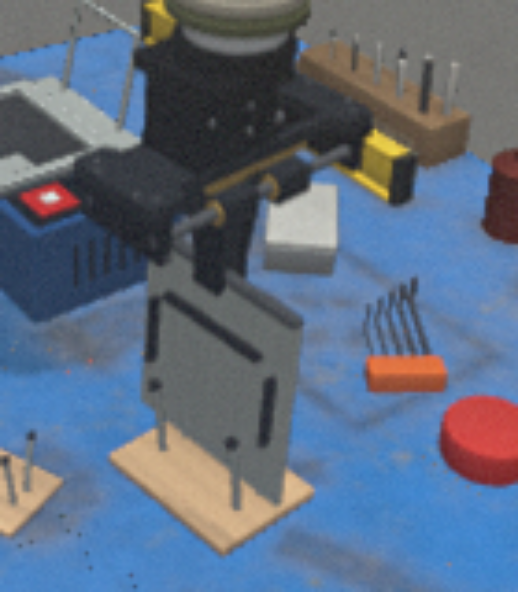

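Emit:
{"method": "carry_out", "body": {"increments": "0 0 0 0 0 0.006 0; 0 0 0 0 0 0.011 0; 0 0 0 0 0 0.015 0; 0 0 0 0 0 0.017 0; 0 0 0 0 0 0.019 0"}}

```text
time: 18.7
ee_pos: [0.5501, -0.1785, 0.1514]
eef_rot: [0.995, 0.095, 0.002, -0.003]
ft_force: [-1.3, 8.8, 34.7]
width: 0.0086
```

```bash
python3 - <<'E'
from ik import *
st()
a,_=r.camera("scene");cv2.imwrite('pics/s15.png',cv2.resize(a[160:320,220:360],None,fx=3.7,fy=3.7))
E
```

```text
t 18.7 q [-0.46   0.366  0.864  1.719 -0.305  1.194  0.675] p [ 0.5501 -0.1785  0.1514] x [0.982 0.189 0.005] z [ 0.004  0.006 -1.   ] f [-1.28  8.77 34.66] w 0.0086
```

View pics/s15.png

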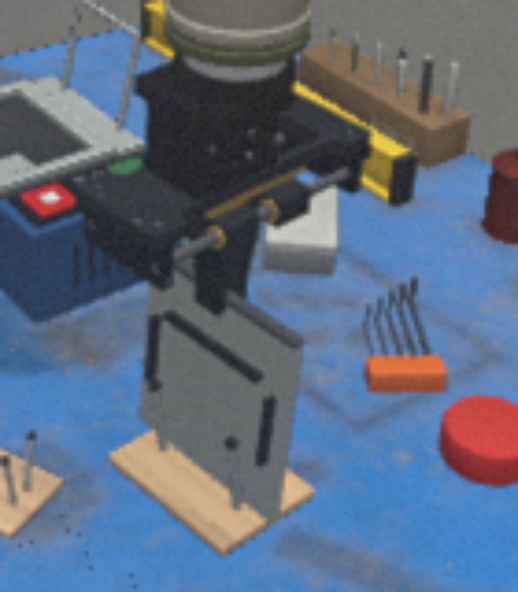

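Contact with the base is felt at 35 N. I'll ease off and then release.

Emit:
{"method": "carry_out", "body": {"increments": "0 0 0 -0.002 0 -0.001 0; 0 0 0 -0.002 0 -0.002 0; 0 0 0 -0.002 0 -0.002 0; 0 0 0 -0.002 0 -0.002 0; 0 0 0 -0.002 0 -0.002 0"}}

```text
time: 19.38
ee_pos: [0.5481, -0.1788, 0.1532]
eef_rot: [0.995, 0.095, 0.002, -0.003]
ft_force: [0.3, -0.2, -3.2]
width: 0.0086
```

```bash
python3 - <<'E'
from ik import *
st()
E
```

```text
t 19.38 q [-0.463  0.359  0.866  1.722 -0.3    1.196  0.673] p [ 0.5481 -0.1788  0.1532] x [0.982 0.189 0.005] z [ 0.003  0.006 -1.   ] f [ 0.25 -0.17 -3.16] w 0.0086
```

Emit:
{"method": "carry_out", "body": {"increments": "0 0 0 0 0 0.001 0; 0 0 0 0 0 0.001 0; 0 0 0 0 0 0.001 0.012; 0 0 0 0 0 0.001 0.02; 0 0 0 0 0 0.001 0.04", "squeeze": 10}}

```text
time: 20.0
ee_pos: [0.5483, -0.179, 0.1524]
eef_rot: [0.995, 0.095, 0.002, -0.003]
ft_force: [-0.0, -0.3, 0.7]
width: 0.0232
```

Emit:
{"method": "carry_out", "body": {"increments": "0 0 0 0 0 0 0.05; 0 0 0 0 0 0 0.05; 0 0 0 0 0 0 0.05; 0 0 0 0 0 -0.01 0.05; 0 0 0 0 0 -0.03 0.05"}}

```text
time: 20.62
ee_pos: [0.5479, -0.1792, 0.1831]
eef_rot: [0.995, 0.095, 0.002, -0.003]
ft_force: [0.7, 0.8, 0.7]
width: 0.0501
```

```bash
python3 - <<'E'
from ik import *
st()
a,_=r.camera("scene");cv2.imwrite('pics/s16.png',cv2.resize(a[160:320,220:360],None,fx=3.7,fy=3.7))
E
```

```text
t 20.62 q [-0.478  0.329  0.881  1.687 -0.273  1.252  0.654] p [ 0.5479 -0.1792  0.1831] x [0.982 0.189 0.004] z [ 0.003  0.006 -1.   ] f [0.74 0.8  0.67] w 0.0501
```

View pics/s16.png

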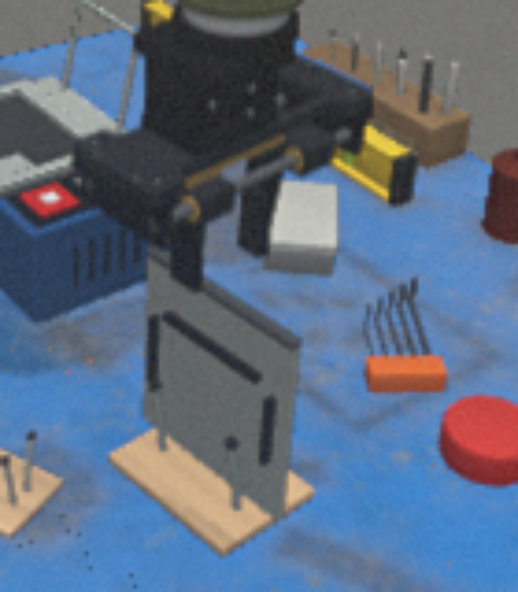

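The lid stands on its own. I'll retreat straight up.

Emit:
{"method": "carry_out", "body": {"increments": "0 0 0 0 0 -0.03 0.05; 0 0 0 0 0 -0.07 0.05; 0 0 0 0 0 -0.11 0.05; 0 0 0 0 0 -0.15 0.05; 0 0 0 0 0 -0.16 0.05"}}

```text
time: 21.3
ee_pos: [0.5487, -0.1816, 0.35]
eef_rot: [0.995, 0.095, 0.006, -0.002]
ft_force: [-0.3, -1.1, -1.5]
width: 0.0498
```

```bash
python3 - <<'E'
from ik import *
st()
a,d=r.camera("scene");cv2.imwrite('pics/s17.png',cv2.resize(a[120:320,200:400],None,fx=3,fy=3))
W=cloud("scene",d)
m=np.zeros((384,512),np.uint8)
poly=np.array([[160,275],[290,345],[275,490],[155,410]])/3.7+[220,160]
cv2.fillPoly(m,[poly.astype(np.int32)],1)
P=W[m>0];P=P[~np.isnan(P[:,0])]
for _ in range(6):
    c=P.mean(0);u,s,v=np.linalg.svd(P-c,full_matrices=False);n=v[2];dd=(P-c)@n;P=P[abs(dd)<max(.005,2*dd.std())]
n=n*np.sign(n[0]);print(c.round(4),"tilt",np.degrees(np.arcsin(n[2])).round(2),"yaw",np.degrees(np.arctan2(n[1],n[0])).round(2),len(P))
# plane pos at base
q=RS.inv().apply(c-SO);ns=RS.inv().apply(n);print("slot x of underside at base",q[0]+ns[2]/ns[0]*q[2]+ns[1]/ns[0]*q[1])
L=W[150:310,250:310].reshape(-1,3);S=RS.inv().apply(L-SO);k=(abs(S[:,0])<.025)&(S[:,2]>.005)&(S[:,2]<.2)&(abs(S[:,1])<.1)
print("y ext",np.nanpercentile(S[k,1],[1,99]),"z",np.nanpercentile(S[k,2],[1,99.5])+.01)
E
```

```text
t 21.3 q [-0.504  0.24   0.927  1.418 -0.201  1.569  0.597] p [ 0.5487 -0.1816  0.35  ] x [0.982 0.188 0.013] z [ 0.012  0.005 -1.   ] f [-0.27 -1.07 -1.45] w 0.0498
[ 0.5465 -0.1891  0.0946] tilt -0.15 yaw 11.15 1264
slot x of underside at base 3.335961164408899e-05
y ext [-0.06618039  0.07079231] z [0.0172927  0.16475218]
```

View pics/s17.png

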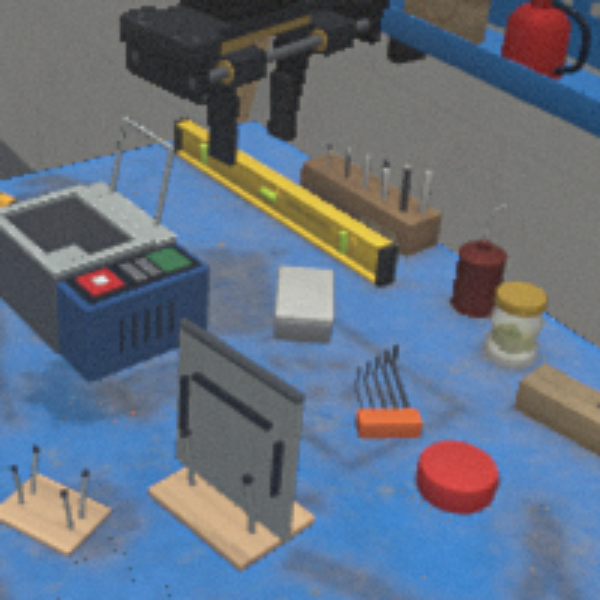

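```bash
python3 - <<'E'
from h import *
a,d=r.camera("top");cv2.imwrite('pics/t18.png',a)
W=cloud("top",d); print(np.abs(cv2.imread('pics/top0.png').astype(int)-a).sum(2)[110:160,230:360].mean())
print(r.close_job())
E
```

```text
19.843230769230768
the job is handed in; nothing more can be done
None
```

The job is done and handed in at about 21 s of the 61 s limit; `close_job` gave no verdict.

- **Key:** I pressed the red key with closed fingers while the lid was still flat on the tank. The wrist force at the end of the press was about 13.6 N, above the 3 N needed.
- **Opening:** I pinched the front lip from the front-left and tipped the lid to about 106°. After I let go, it leaned on the wire rest, and the predicted position of its top edge matched the picture to a few millimetres.
- **Placing:** I took the lid again by its top edge, carried it upright and lowered it into the large stand. It pressed on the base with about 35 N, so I eased off, set it down gently and released it.
- **Last checks:** The scene depth shows the lid standing 0.2° from vertical and aligned with the slot. Its underside face is within 1 mm of the slot centre and its ends are within 3 mm of even along the slot. Its top is at about 0.165 m, which puts the rear edge on the base. The gripper is open and well clear.
- **Bystanders:** In the last scene picture the box, keys and red tape look where they were. I did not measure any bystander's position again. The yellow tape measure and the screwdriver were not checked after the lid was carried to the stand; I saved a final top picture but did not view it.

No check failed or disagreed at the end. My first washer estimate was about 8 mm too far back because the dark lip had been left out, and I corrected it before the lid was touched.

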